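# Oil the tray, load the potato rounds and start the oven

### The job

Get the potato rounds into the oven. Take the brush from its stand, dip its bristles into the oil pot and dab the bottom of a pocket in the tray's left column (your left as you face the oven), dip it again and dab the bottom of a pocket in the right column, and only then put the brush back in its stand. Next lay every round flat in a pocket of its own, slide the tray by its handle into the oven until it is fully home, and last press the green start button; do not tip the oil pot or push the spice tin or the jars about.

Things in the scene. Friction and masses are not known exactly. Their poses are not given: they have to be found in the camera images.
- brush: Pastry brush standing upright in its stand, 60 g: square red bristle head 28 x 28 mm, 45 mm high; square wooden handle 14 x 14 mm from 45 to 138 mm; round knob 24 mm wide from 138 to 152 mm, which keeps it from sliding down through closed fingers. Origin: centre of the bristles' lower end (the tip); z up the handle, x and y square to the faces.
- stand: Fixed black brush stand on the mat: open square socket 46 x 46 mm outside, 36 x 36 mm inside, foot 75 x 75 x 5 mm. Origin: centre of its underside; inner floor 5 mm, top 62 mm above it; x and y square to the walls. The brush stands loosely in it and may lean about 0.15 rad.
- pot: Small round open steel oil pot (empty here), loose on the mat, 400 g: outer radius 32 mm at the foot, 36 mm at the rim, wall 3 mm, 45 mm high. Origin: centre of its underside; inner floor 5 mm above it. A dip counts with the held brush's tip within 22 mm of the axis and under 25 mm above the underside for 0.2 s.
- tray: Loose grey slab, 130 (x) by 200 (y) by 16 mm high, 0.45 kg, on the oven's deck. Six pockets 47 mm square, floor 4 mm above the underside, centres x = +-30, y = -70, 0, +70 mm; left column y = +70, right column y = -70. Black bar handle 16 mm wide (y), 10 to 28 mm above the underside, from x = -65 to -155 mm at y = 0. Origin: centre of the slab's underside; +x into the oven, +y left.
- oven: Fixed oven. Origin: on table, below the mouth's middle; x into the oven, y left, z up. Deck, top 40 mm up, from x = -210 to the mouth at 0, 260 mm wide. Slot level with it: 207 wide, 50 high, 145 deep to a back stop; flared guides 24 mm high from x = -39. Housing 340 mm wide, front face at x = 0; low front ledge 102 mm high, from x = 90 mm 150 high. The handle stays outside.
- oven_home (a point): Where the tray's origin is when the tray is fully home against the back stop: in the oven's frame x = 80 mm, y = 0, z = 40 mm. Axes as the oven's; it moves with the oven.
- start (a joint): Green spring start button (radius 14 mm) on the oven's low front ledge, pressed straight down. 0 = released, 0.006 m = fully down; fully down takes about 5 N; it counts as pressed beyond 0.004 m.
- start_top (a point): Centre of the top face of the start button; it moves down as it is pressed.
- pan: Fixed aluminium sheet pan, 280 x 185 mm, to the left or the right of the oven's deck; the potato rounds lie on its floor, 4 mm above the table, inside a rim 4 mm thick whose top is 14 mm above the table. Origin: centre of its underside.
- mat: Fixed blue mat, 270 x 150 mm, 6 mm thick, across the deck from the pan; stand, oil pot and a spice tin are on it. Origin: centre of its underside.
- round0: Golden-brown rigid frozen potato round, a flat-ended disc 40 mm in diameter, 24 mm high, about 40 g; only 3 to 5 of the five are present. Origin: its middle, 12 mm from either end face; z along its axis; either face may be down. Seated in a pocket its origin is 16 mm above the tray's underside and it stands 12 mm proud of the tray.
- round1: Golden-brown rigid frozen potato round, a flat-ended disc 40 mm in diameter, 24 mm high, about 40 g; only 3 to 5 of the five are present. Origin: its middle, 12 mm from either end face; z along its axis; either face may be down. Seated in a pocket its origin is 16 mm above the tray's underside and it stands 12 mm proud of the tray.
- round2: Golden-brown rigid frozen potato round, a flat-ended disc 40 mm in diameter, 24 mm high, about 40 g; only 3 to 5 of the five are present. Origin: its middle, 12 mm from either end face; z along its axis; either face may be down. Seated in a pocket its origin is 16 mm above the tray's underside and it stands 12 mm proud of the tray.
- round3: Golden-brown rigid frozen potato round, a flat-ended disc 40 mm in diameter, 24 mm high, about 40 g; only 3 to 5 of the five are present. Origin: its middle, 12 mm from either end face; z along its axis; either face may be down. Seated in a pocket its origin is 16 mm above the tray's underside and it stands 12 mm proud of the tray.
- round4: Golden-brown rigid frozen potato round, a flat-ended disc 40 mm in diameter, 24 mm high, about 40 g; only 3 to 5 of the five are present. Origin: its middle, 12 mm from either end face; z along its axis; either face may be down. Seated in a pocket its origin is 16 mm above the tray's underside and it stands 12 mm proud of the tray.
- tin: Bystander: spice tin on the mat, 36 mm wide, 45 mm high; leave it where it is. Origin: middle of its underside.
- redjar: Bystander: red jar, 56 mm wide, 70 mm high; leave it where it is. Origin: middle of its underside.
- greenjar: Bystander: green jar, 56 mm wide, 70 mm high; leave it where it is. Origin: middle of its underside.
There are look-alikes about, which are no part of the job. Leave any blue or purple look-alike of the round0 alone.

How it is judged:
On the way, in this order (a step that is already met when the one before it is completed fails the run):
1. the held brush's bristles are dipped into the oil pot (contact force between the fingers and brush above 0.3 N and horizontal distance between brush and pot below 0.022 m and z of brush in the frame of pot between 0 and 0.025 m), for 0.2 s.
2. the held brush's bristles dab the bottom of a pocket in the tray's left column (contact force between the fingers and brush above 0.3 N and z of brush in the frame of tray below 0.01 m and x of brush in the frame of tray between -0.065 and 0.065 m and y of brush in the frame of tray between 0.045 and 0.095 m), for 0.1 s.
3. the brush is dipped into the oil pot again (all of step 1), for 0.2 s.
4. the bristles dab the bottom of a pocket in the tray's right column (contact force between the fingers and brush above 0.3 N and z of brush in the frame of tray below 0.01 m and x of brush in the frame of tray between -0.065 and 0.065 m and y of brush in the frame of tray between -0.095 and -0.045 m), for 0.1 s.
5. the brush stands in its stand again, let go (horizontal distance between brush and stand below 0.015 m and z of brush in the frame of stand below 0.02 m and angle between brush's own z axis and vertical below 0.3 rad and contact force between the fingers and brush below 0.1 N), for 0.2 s.
6. every round lies flat in a pocket of the tray (z of each of round0, round1, round2, round3, round4 in the frame of tray below 0.022 m and x of round0 in the frame of tray between -0.065 and 0.065 m and y of round0 in the frame of tray between -0.1 and 0.1 m and angle between the z axis of each of round0, round1, round2, round3, round4 and the z axis of tray, either way round below 0.25 rad and x of round1 in the frame of tray between -0.065 and 0.065 m and y of round1 in the frame of tray between -0.1 and 0.1 m and x of round2 in the frame of tray between -0.065 and 0.065 m and y of round2 in the frame of tray between -0.1 and 0.1 m and x of round3 in the frame of tray between -0.065 and 0.065 m and y of round3 in the frame of tray between -0.1 and 0.1 m and x of round4 in the frame of tray between -0.065 and 0.065 m and y of round4 in the frame of tray between -0.1 and 0.1 m), for 0.2 s.
7. the tray is fully home in the oven (all of step 6 and x of tray in the frame of oven_home between -0.006 and 0.006 m and y of tray in the frame of oven_home between -0.006 and 0.006 m and z of tray in the frame of oven_home between -0.005 and 0.006 m), for 0.2 s.
8. the start button is pressed (x of tray in the frame of oven_home between -0.006 and 0.006 m and y of tray in the frame of oven_home between -0.006 and 0.006 m and z of tray in the frame of oven_home between -0.005 and 0.006 m and value of joint start above 0.004 m), for 0.05 s.
At the end, for the whole second after the job is handed in: Every present round lies flat in a pocket (origin under 22 mm above the tray's underside), the tray is within 6 mm of oven_home, the brush stands released in its stand (tip within 15 mm of its axis, under 20 mm up, lean under 0.3 rad), the pot is upright, all at rest (all of step 5 and all of step 7 and linear speed of each of tray, brush, pot, round0, round1, round2, round3, round4 below 0.02 m/s and angle between pot's own z axis and vertical below 0.2 rad); the robot touches nothing.
It fails at once if the oil pot is tipped over (angle between pot's own z axis and vertical above 0.6 rad).
It fails at once if a bystander is pushed more than 3 cm away (distance of any of tin, redjar, greenjar from where it was at the start of the episode above 0.03 m).
Of round0, round1, round2, round3, round4 only 3 to 5 are there at a start; the rules pass over those that are not, and their reading is None.
At some moment in a run one of round0, round1, round2, round3, round4, pot may be knocked a few centimetres aside while the robot is not near it.
Once in a run the grip may slacken for a moment while it holds something.
It also fails if it takes over 210 s, if anything falls off the work surface, if the arm or the gripper's body presses on something with over 40 N, if the wrist force passes 120 N, or if a joint passes its speed limit or range.

### The arm

A 6-joint arm with a two-finger parallel gripper is mounted at the origin on the work surface. World frame = base frame: x ahead of the robot, y to its left, z up, the work surface at z = 0. Lengths are in m, angles in rad, forces in N, time in s.
With the tool pointing down it reaches from about 0.4 to 0.825 m from the base axis. Payload 7 kg.
Tool frame: the origin (TCP) lies at the very end of the fingers, on their centre line; the grasp point (between the pads) lies 19 mm behind it; z points along the fingers, y is the line along which they close (so a half turn about z gives the same grasp; the last joint's range is limited). The gripper opens to 88 mm and grips with 3 to 60 N. Pads are 19 mm wide; open, the fingers measure 130 mm over their backs; the gripper's body (78 mm by 193 mm) begins 47 mm behind the grasp point.
Start: joints at [-0.912, 0.359, 0.012, 0, -1.224, -0.288], TCP at [0.245, -0.629, 0.227] pointing down, gripper open.
Joint ranges: [-3.07, 3.07], [-1.43, 2.12], [-1.02, 1.25], [-3.03, 1.67], [-3.05, -0], [-3.03, 3.03]. Speed limits (rad/s): [2.39, 2.39, 3.01, 3.14, 3.14, 3.14].

### API

Orientations are given as [roll, pitch, yaw] about the fixed x, y, z axes, in that order (R = Rz(yaw) Ry(pitch) Rx(roll)).
In Python, from station import * gives the robot as it stands.
- The arm moves only by the tool servo_tool, never from a script. Its argument "moves" is a list of rows, each an object of numbers: "jaw": the opening, from 0 (shut) to 1 (fully open); "dx", "dy", "dz": the shift along the world's x, y, z in m; "roll": the turn about the world's z in degrees. A call has exactly 10 rows; each row shifts and turns the commanded pose from where the row before left it; what a row does not reach is not made up. A row lasts 1/8 s, in which the tool goes at most 62.5 mm and 10.7 degrees, less where a joint would pass 70% of its speed; a pose out of reach is approached as far as the arm can. A call with a gripper value outside its range is refused whole. The fingers move at their own pace and stop on an object; "newtons" is the grip in N (left out, the last holds). Time passes only in rows, so rows that do not move let the fingers close, or fill a call up. It gives the time, the measured TCP pose, the force, the opening and the grip force at its end, in the units of the state.
- get_state(): the state, without advancing time (a new reading comes with each control period).
- grab_frame(name): name is "scene" or "top" or "wrist"; returns (picture, depth): 480x640x3 uint8, red, green, blue; 480x640 float32, m along the optical axis (not along the pixel's ray), 0 where there is no reading.
- calibration(name): a dict with "intrinsics" (3x3 intrinsics, pixels), "k1" (the pictures are not rectified: a ray, as slopes to the right and down, at radius r is drawn at 1 + k1 r^2 times it, then the intrinsics apply), "R" (3x3) and "t" (3): a world point X has camera coordinates R X + t. Camera axes: x right, y down, z forward; pixel columns grow to the right and rows downward; lengths in m; the calibration is good to about 2 mm. A picture is of the moment at which its call begins: read the wrist's pose just before it. calibration takes no time and is no camera call; for the wrist camera it gives the pose at the moment of the call.
- job_done(): hands the job in; it is judged then, once.
The state is a dict: "t": time; "q": joint angles; "qd": joint speeds; "joint_efforts": joint torques, N m; "eef_pos": TCP position; "ee_rot": TCP orientation; "force": force on the tool from outside, world axes, zero at the start; "moment": the same for the moment, N m; "width": finger opening in m; "gripper_force": force on a finger pad.
Only numpy, scipy, OpenCV 4.12 (cv2) and the standard library are available. Lean on these libraries where they do the work, as an engineer would, in place of code of your own. Each camera call takes 0.05 s, during which the arm holds its last target. There are 200 camera calls.

## Working session

There is one attempt and no reset: what is moved stays moved. The work goes in short steps, Python scripts to look and compute and a tool call to move; the robot and the scene stay as the last step left them, time stands still between calls to the robot, and variables do not carry over. Pictures are saved under pics/ and viewed, at most 14 in all, crops included, and the job is handed in when it is done.

Besides the shell and the picture viewer there is one more tool, called as name(argument=value, ...), one argument or row to a line, values as JSON. servo_tool: Moves the arm, as the interface text tells. Its arguments: {"type":"object","properties":{"moves":{"type":"array","items":{"type":"object","properties":{"jaw":{"type":"number"},"dx":{"type":"number"},"dy":{"type":"number"},"dz":{"type":"number"},"roll":{"type":"number"}}}},"newtons":{"type":"number"}},"required":["moves"]}

```bash
mkdir -p pics; ls
cat > h.py <<'E'
from station import *
import numpy as np, cv2
def undist(cal,uv):
    K=np.array(cal["intrinsics"]);k1=cal["k1"]
    uv=np.asarray(uv,float).reshape(-1,2)
    d=np.c_[(uv[:,0]-K[0,2])/K[0,0],(uv[:,1]-K[1,2])/K[1,1]]
    u=d.copy()
    for _ in range(20): u=d/(1+k1*(u**2).sum(1,keepdims=True))
    return u
def cast(cal,uv,z):
    R=np.array(cal["R"]);t=np.array(cal["t"]);u=undist(cal,uv)
    c=-R.T@t; d=np.c_[u,np.ones(len(u))]@R
    return c+d*((z-c[2])/d[:,2])[:,None]
def cloud(cal,D):
    v,u=np.mgrid[0:480,0:640]; uv=np.c_[u.ravel(),v.ravel()]
    n=undist(cal,uv); z=D.ravel().astype(float)
    P=(np.c_[n,np.ones(len(n))]*z[:,None]-np.array(cal["t"]))@np.array(cal["R"])
    P[z==0]=np.nan
    return P.reshape(480,640,3)
def save(n,img): cv2.imwrite(f"pics/{n}.png",cv2.cvtColor(img,cv2.COLOR_RGB2BGR))
E
python3 - <<'E'
from h import *
for n in("scene","top"):
    im,D=grab_frame(n); save(n+"0",im); np.savez(n+"0.npz",im=im,D=D)
    c=calibration(n); print(n,c); 
print(get_state())
E
```

```text
pics
scene {'intrinsics': array([[489.64220667,   0.        , 311.89078523],
       [  0.        , 489.64220667, 242.38991001],
       [  0.        ,   0.        ,   1.        ]]), 'k1': -0.06678033314171884, 'R': array([[-0.46538048,  0.88500323, -0.01379468],
       [ 0.62529673,  0.31770301, -0.71278945],
       [-0.62643835, -0.34034406, -0.70124241]]), 't': array([ 0.26789831, -0.25733252,  1.37160544])}
top {'intrinsics': array([[579.29234549,   0.        , 317.69924565],
       [  0.        , 579.29234549, 234.15036226],
       [  0.        ,   0.        ,   1.        ]]), 'k1': -0.020698643902710603, 'R': array([[ 0.02577502, -0.9996538 , -0.00528494],
       [-0.99827855, -0.02546023, -0.05283658],
       [ 0.05268374,  0.00663771, -0.99858919]]), 't': array([1.99379670e-04, 5.27589871e-01, 1.21174207e+00])}
{'t': 0.1, 'q': array([-9.11929425e-01,  3.59328479e-01,  1.11646596e-02, -3.24729071e-04,
       -1.22411025e+00, -2.88106578e-01]), 'qd': array([ 0.00077726, -0.00263249,  0.00131862,  0.00134137, -0.0004344 ,
       -0.00036401]), 'joint_efforts': array([-8.31576199e-04, -5.84162486e+01,  2.93752795e+01,  7.01555282e+00,
        1.01369881e-02, -4.82699227e-05]), 'eef_pos': array([ 0.24439453, -0.62873337,  0.22571109]), 'ee_rot': array([ 3.14008907e+00, -1.27221857e-04, -2.77094280e+00]), 'force': array([-0.18415874, -0.17568897, -0.08818452]), 'moment': array([0.05651056, 0.02839477, 0.0371803 ]), 'gripper_force': 0.0, 'width': 0.08767251605156633}
```

View pics/top0.png

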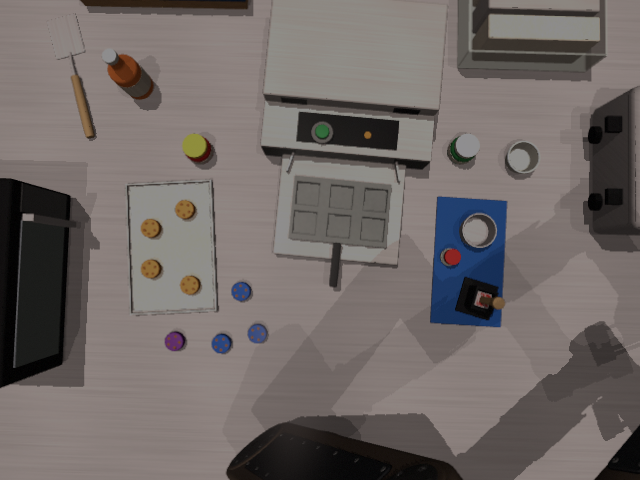

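View pics/scene0.png

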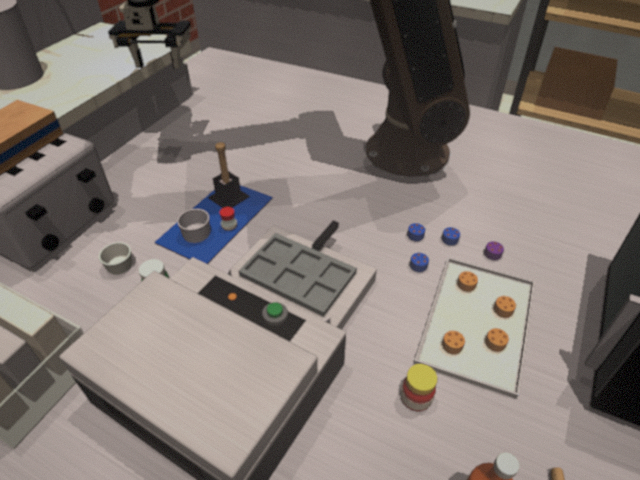

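Run:
```python
from h import *
f=np.load("top0.npz");im,D=f["im"],f["D"];c=calibration("top");P=cloud(c,D)
for n,(u,v) in dict(mat=(455,310),deck=(290,240),pan=(170,250),table=(300,330),trayrim=(323,212),pocket=(340,222),button=(321,131),knob=(498,303),pot=(479,231),r=(150,228),handle=(335,270),housing=(350,50),ledge=(410,150)).items(): print(n,P[v,u].round(4))
hsv=cv2.cvtColor(im,cv2.COLOR_RGB2HSV)
def blobs(m,name,z,amin=30):
    cs,_=cv2.findContours(m.astype(np.uint8),cv2.RETR_EXTERNAL,cv2.CHAIN_APPROX_NONE)
    for k in cs:
        if cv2.contourArea(k)<amin: continue
        w=cast(c,k.reshape(-1,2),z)
        r=cv2.minAreaRect((w[:,:2]*1000).astype(np.float32))
        print(name,"px",k.reshape(-1,2).mean(0).round(0),"rect mm",np.round(r[0],1),np.round(r[1],1),round(r[2],1),"circ",np.round(cv2.minEnclosingCircle((w[:,:2]*1000).astype(np.float32)),1) if 0 else "")
H,S,V=[hsv[...,i].astype(int) for i in range(3)]
roi=np.zeros((480,640),bool);roi[180:310,125:220]=1
blobs((H>5)&(H<25)&(S>110)&roi,"round",.028)
blobs((H>40)&(H<85)&(S>80)&(V>40),"green",.108)
roi=np.zeros((480,640),bool);roi[170:340,425:515]=1
blobs((H>100)&(H<125)&(S>120)&roi,"mat",.006,500)
blobs(((H<8)|(H>172))&(S>120)&roi,"tin",.051)
blobs((V<45)&roi,"stand",.068)
roi[:]=0;roi[155:270,270:410]=1
# by height
Z=P[...,2]
blobs((Z>.050)&(Z<.063)&roi&(S<60)&(V>60),"tray",.056,500)
roi[:]=0;roi[235:290,320:350]=1
blobs((V<60)&roi,"handle",.068)
roi[:]=0;roi[200:260,455:500]=1
blobs((Z>.042)&(Z<.06)&roi&~(((H<8)|(H>172))&(S>120)),"potrim",.051)
roi[:]=0;roi[270:330,450:515]=1
blobs((Z>.13)&roi,"knob",.16,5)
big=cv2.resize(im[190:330,420:520],None,fx=6,fy=4.2857*1.0);save("st",cv2.resize(im[200:330,425:520],None,fx=6,fy=4.6*1.0 if 0 else 4.6))
```

```text
mat [ 0.3751 -0.2792  0.0126]
deck [0.5125 0.0706 0.0386]
pan [0.4859 0.3274 0.0072]
table [ 0.3234  0.0462 -0.001 ]
trayrim [0.5712 0.0038 0.0526]
pocket [ 0.5524 -0.032   0.0409]
button [0.7227 0.0118 0.1236]
knob [ 0.4007 -0.3233  0.164 ]
pot [ 0.5428 -0.3276  0.0132]
r [0.5308 0.3667 0.0254]
handle [ 0.4531 -0.0234  0.0649]
housing [ 0.8748 -0.0399  0.1507]
ledge [ 0.694  -0.165   0.1029]
round px [190. 284.] rect mm [413.6 278.3] [37.5 39.8] 1.5 circ 
round px [151. 268.] rect mm [445.8 361.4] [38.9 38.3] 47.1 circ 
round px [151. 228.] rect mm [530.5 364.5] [40.8 36.5] 65.2 circ 
round px [185. 209.] rect mm [571.9 294.3] [39. 37.] 46.8 circ 
green px [459. 153.] rect mm [ 692.  -261.7] [49.  27.6] 44.1 circ 
green px [322. 131.] rect mm [726.4  10.9] [24.  25.7] 1.4 circ 
mat px [469. 270.] rect mm [ 478.5 -307.7] [148.1 268.2] 87.6 circ 
tin px [452. 256.] rect mm [ 486.7 -262.6] [30.7 32.9] 1.4 circ 
stand px [478. 298.] rect mm [ 403.3 -310.4] [74.4 69.9] 74.4 circ 
tray px [340. 212.] rect mm [573.2 -30. ] [199.9 130.2] 85.8 circ 
handle px [335. 264.] rect mm [464.5 -22.4] [16.4 87.3] 86.6 circ 
potrim px [479. 231.] rect mm [ 542.5 -316.4] [69.9 72.1] 1.5 circ 
knob px [497. 302.] rect mm [ 401.4 -322.7] [20.3 26.1] 1.4 circ
```

View pics/st.png

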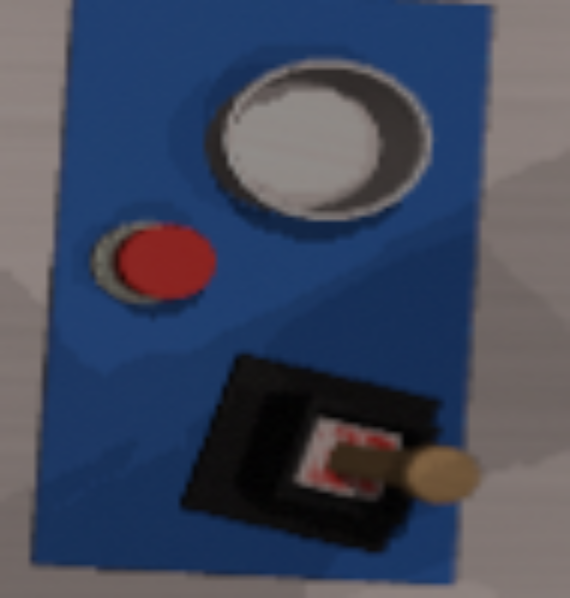

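Run:
```python
from h import *
c=calibration("top")
g=lambda a:np.array(a,float)/[6,4.6]+[425,200]
F=cast(c,g([(238,355),(440,402),(383,552),(183,508)]),.011)[:,:2]
print(F.round(4),"c",F.mean(0).round(4))
for i in range(4):
  d=F[(i+1)%4]-F[i];print(np.linalg.norm(d).round(4),np.degrees(np.arctan2(d[1],d[0])).round(1))
B=cast(c,g([(315,418),(400,432),(380,497),(297,485)]),.056)[:,:2]
print(B.round(4),B.mean(0).round(4));
for i in range(4):
  d=B[(i+1)%4]-B[i];print(np.linalg.norm(d).round(4),np.degrees(np.arctan2(d[1],d[0])).round(1))
print("knob",cast(c,g([(444,474)]),.160))
# scene view knob
f=np.load("scene0.npz");im=f["im"];s=calibration("scene")
P=cloud(s,f["D"]);print(P[146:152,221].round(3))
for n,p in dict(b=[726.4,10.9]).items():print(n)
```

```text
[[ 0.4445 -0.299 ]
 [ 0.4247 -0.3705]
 [ 0.3558 -0.3512]
 [ 0.3741 -0.2806]] c [ 0.3998 -0.3253]
0.0742 -105.4
0.0716 164.4
0.0729 75.5
0.0728 -14.6
[[ 0.418  -0.3143]
 [ 0.4126 -0.3433]
 [ 0.3838 -0.3368]
 [ 0.3884 -0.3086]] [ 0.4007 -0.3258]
0.0294 -100.7
0.0295 167.3
0.0286 80.8
0.0302 -10.9
knob [[ 0.4004793  -0.32637886  0.16      ]]
[[ 0.408 -0.32   0.163]
 [ 0.411 -0.318  0.162]
 [ 0.411 -0.318  0.16 ]
 [ 0.411 -0.319  0.157]
 [ 0.413 -0.318  0.155]
 [ 0.411 -0.319  0.151]]
b
```

servo_tool(
  moves=[
    {"dx": 0.02,"dy": 0.04,"roll": -4,"jaw": 1},
    {"dx": 0.02,"dy": 0.04,"roll": -4,"jaw": 1},
    {"dx": 0.02,"dy": 0.04,"roll": -4,"jaw": 1},
    {"dx": 0.02,"dy": 0.04,"roll": -4,"jaw": 1},
    {"dx": 0.02,"dy": 0.04,"roll": -4,"jaw": 1},
    {"dx": 0.02,"dy": 0.04,"roll": -4,"jaw": 1},
    {"dx": 0.02,"dy": 0.04,"roll": -4,"jaw": 1},
    {"dx": 0.016,"dy": 0.023,"roll": -4,"jaw": 1},
    {},
    {},
  ],
  newtons=30,
)

```text
$.moves[0]: bad value
```

servo_tool(
  moves=[
    {"dx": 0.02,"dy": 0.04,"dz": 0.0,"roll": -4,"jaw": 0.99},
    {"dx": 0.02,"dy": 0.04,"dz": 0.0,"roll": -4,"jaw": 0.99},
    {"dx": 0.02,"dy": 0.04,"dz": 0.0,"roll": -4,"jaw": 0.99},
    {"dx": 0.02,"dy": 0.04,"dz": 0.0,"roll": -4,"jaw": 0.99},
    {"dx": 0.02,"dy": 0.04,"dz": 0.0,"roll": -4,"jaw": 0.99},
    {"dx": 0.02,"dy": 0.04,"dz": 0.0,"roll": -4,"jaw": 0.99},
    {"dx": 0.02,"dy": 0.04,"dz": 0.0,"roll": -4,"jaw": 0.99},
    {"dx": 0.016,"dy": 0.023,"dz": 0.0,"roll": -4,"jaw": 0.99},
    {"dx": 0.0,"dy": 0.0,"dz": 0.0,"roll": 0,"jaw": 0.99},
    {"dx": 0.0,"dy": 0.0,"dz": 0.0,"roll": 0,"jaw": 0.99},
  ],
  newtons=30,
)

```text
t: 1.35
eef_pos: [0.4004, -0.3261, 0.2264]
ee_rot: [3.142, -0.0, 2.955]
force: [-0.4, -0.2, 0.1]
width: 0.0868
gripper_force: 0.0
```

servo_tool(
  moves=[
    {"dx": 0,"dy": 0.0005,"dz": -0.03,"roll": 0,"jaw": 0.99},
    {"dx": 0,"dy": 0,"dz": -0.03,"roll": 0,"jaw": 0.99},
    {"dx": 0,"dy": 0,"dz": -0.03,"roll": 0,"jaw": 0.99},
    {"dx": 0,"dy": 0,"dz": -0.02,"roll": 0,"jaw": 0.99},
    {"dx": 0,"dy": 0,"dz": -0.009,"roll": 0,"jaw": 0.99},
    {"dx": 0,"dy": 0,"dz": 0,"roll": 0,"jaw": 0.5},
    {"dx": 0,"dy": 0,"dz": 0,"roll": 0,"jaw": 0.2},
    {"dx": 0,"dy": 0,"dz": 0,"roll": 0,"jaw": 0.0},
    {"dx": 0,"dy": 0,"dz": 0,"roll": 0,"jaw": 0.0},
    {"dx": 0,"dy": 0,"dz": 0,"roll": 0,"jaw": 0.0},
  ],
  newtons=30,
)

```text
t: 2.6
eef_pos: [0.4007, -0.3256, 0.1078]
ee_rot: [-3.141, 0.0, 2.954]
force: [-0.1, 0.4, -0.3]
width: 0.0426
gripper_force: 0.0
```

servo_tool(
  moves=[
    {"dx": 0,"dy": 0,"dz": 0,"roll": 0,"jaw": 0.0},
    {"dx": 0,"dy": 0,"dz": 0,"roll": 0,"jaw": 0.0},
    {"dx": 0,"dy": 0,"dz": 0,"roll": 0,"jaw": 0.0},
    {"dx": 0,"dy": 0,"dz": 0,"roll": 0,"jaw": 0.0},
    {"dx": 0,"dy": 0,"dz": 0,"roll": 0,"jaw": 0.0},
    {"dx": 0,"dy": 0,"dz": 0.03,"roll": 0,"jaw": 0.0},
    {"dx": 0,"dy": 0,"dz": 0.03,"roll": 0,"jaw": 0.0},
    {"dx": 0,"dy": 0,"dz": 0.03,"roll": 0,"jaw": 0.0},
    {"dx": 0,"dy": 0,"dz": 0.02,"roll": 0,"jaw": 0.0},
    {"dx": 0,"dy": 0,"dz": 0,"roll": 0,"jaw": 0.0},
  ],
  newtons=30,
)

```text
t: 3.85
eef_pos: [0.4013, -0.3259, 0.2189]
ee_rot: [-3.141, 0.003, 2.954]
force: [0.2, 0.1, -0.8]
width: 0.0221
gripper_force: 30.0
```

```bash
cat > pot.py <<'E'
from h import *
im,D=grab_frame("top");c=calibration("top")
P=cloud(c,D);Z=P[...,2]
hsv=cv2.cvtColor(im,cv2.COLOR_RGB2HSV);H,S,V=[hsv[...,i].astype(int) for i in range(3)]
m=(P[...,0]>.44)&(P[...,0]<.62)&(P[...,1]<-.24)&(P[...,1]>-.42)&(Z>.04)&(Z<.06)&~(((H<8)|(H>172))&(S>120))
cs,_=cv2.findContours(m.astype(np.uint8),cv2.RETR_EXTERNAL,cv2.CHAIN_APPROX_NONE)
for k in cs:
    if cv2.contourArea(k)>100:
        w=cast(c,k.reshape(-1,2),.051);r=cv2.minAreaRect((w[:,:2]*1000).astype(np.float32));print("pot",np.round(r[0],1),np.round(r[1],1))
E
python3 - <<'E'
from pot import *
s,_=grab_frame("scene");w,_=grab_frame("wrist")
save("j1",np.hstack([cv2.resize(s[60:260,100:300],(400,400)),cv2.resize(w,(400,300)) if 0 else cv2.resize(w,(400,400))]))
st=get_state();print(st["width"],st["gripper_force"],st["eef_pos"])
E
```

```text
0.0224901172331503 30.00017523765564 [ 0.39998318 -0.3252715   0.21650321]
```

View pics/j1.png

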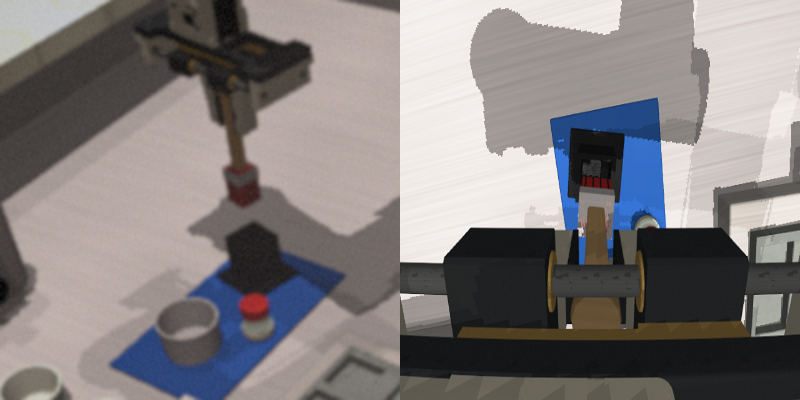

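```bash
cat > brush.py <<'E'
from h import *
def brush():
    e=get_state()["eef_pos"]
    for n in("scene","wrist"):
        c=calibration(n);im,D=grab_frame(n);P=cloud(c,D);Q=P-e
        m=(np.hypot(Q[...,0],Q[...,1])<.045)&(Q[...,2]<-.01)&(Q[...,2]>-.12)
        for a in np.arange(-.115,0.0,.01):
            k=m&(Q[...,2]>a)&(Q[...,2]<a+.01)
            if k.sum()>8:
                q=Q[k]*1000;print(n,round(a*1000),k.sum(),"med",np.median(q,0)[:2].round(1),"min",np.percentile(q,5,0)[:2].round(1),"max",np.percentile(q,95,0)[:2].round(1))
        save("br_"+n,im)
    print(e)
if __name__=="__main__":brush()
E
python3 brush.py; python3 -c "
import cv2;a=cv2.imread('pics/br_scene.png')[80:190,170:290];b=cv2.imread('pics/br_wrist.png')[130:420,230:400]
import numpy as np
cv2.imwrite('pics/j2.png',np.hstack([cv2.resize(a,(436,400),interpolation=cv2.INTER_CUBIC),cv2.resize(b,(300,512))[:400]]))"
```

```text
scene -95 54 med [13.  10.9] min [ -3.8 -14.2] max [20.5 16.3]
scene -85 65 med [15.1  9.9] min [ -3.7 -12.1] max [19.5 15.8]
scene -75 56 med [13.1 11. ] min [ -4.9 -13.5] max [19.5 16. ]
scene -65 64 med [14.  10.1] min [ -4.9 -15.5] max [20.2 16. ]
scene -55 99 med [7.9 5. ] min [ -7.9 -15.8] max [18.4 15.4]
scene -45 29 med [7.4 4.3] min [-1.2 -6.2] max [11.4  7.1]
scene -35 29 med [9.3 4.5] min [-1.2 -5. ] max [12.6  7.5]
scene -25 31 med [9.6 4.4] min [ 2.1 -6.5] max [12.4  8.1]
scene -15 16 med [5.6 4.9] min [ 0.  -4.5] max [11.1  7.9]
wrist -105 9 med [-10.8   2.4] min [-13.3  -9. ] max [-7.5 14.4]
wrist -95 182 med [-10.8   2.4] min [-14.2  -9.3] max [-7.3 14.7]
wrist -85 210 med [-10.9   2.3] min [-14.2  -9.6] max [-7.5 14.5]
wrist -75 177 med [-10.9   3. ] min [-14.2  -8.6] max [-7.5 14.8]
wrist -65 272 med [-11.6   2.7] min [-15.   -9.7] max [-7.9 15.8]
wrist -55 2025 med [-3.4  0.8] min [-12.5 -14.7] max [14.2 13.8]
wrist -45 185 med [-4.1  0.9] min [-5.3 -5.1] max [-1.9  6.7]
wrist -35 210 med [-4.  1.] min [-5.2 -5.1] max [-2.   6.8]
wrist -25 248 med [-4.   0.6] min [-5.3 -5.2] max [-1.8  6.8]
wrist -15 138 med [-3.8  1.3] min [-5.3 -5. ] max [-1.9  6.7]
[ 0.39998318 -0.3252715   0.21650321]
```

View pics/j2.png

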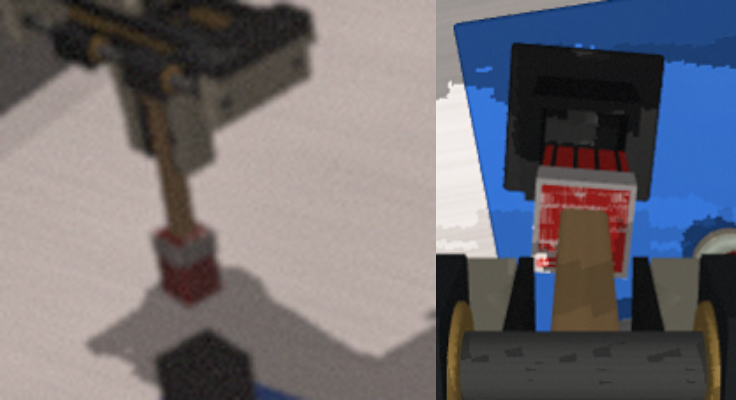

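servo_tool(
  moves=[
    {"dx": 0.035,"dy": 0.002,"dz": 0,"roll": 0,"jaw": 0.0},
    {"dx": 0.035,"dy": 0.002,"dz": 0,"roll": 0,"jaw": 0.0},
    {"dx": 0.035,"dy": 0.002,"dz": 0,"roll": 0,"jaw": 0.0},
    {"dx": 0.035,"dy": 0.002,"dz": 0,"roll": 0,"jaw": 0.0},
    {"dx": 0,"dy": 0,"dz": 0,"roll": 0,"jaw": 0.0},
    {"dx": 0,"dy": 0,"dz": 0,"roll": 0,"jaw": 0.0},
    {"dx": 0,"dy": 0,"dz": -0.02,"roll": 0,"jaw": 0.0},
    {"dx": 0,"dy": 0,"dz": -0.02,"roll": 0,"jaw": 0.0},
    {"dx": 0,"dy": 0,"dz": 0,"roll": 0,"jaw": 0.0},
    {"dx": 0,"dy": 0,"dz": 0,"roll": 0,"jaw": 0.0},
  ],
  newtons=30,
)

```text
t: 5.35
eef_pos: [0.5405, -0.318, 0.1786]
ee_rot: [-3.141, 0.001, 2.954]
force: [0.7, -1.4, -0.3]
width: 0.0219
gripper_force: 30.0
```

```bash
cat > potw.py <<'E'
from h import *
e=get_state()["eef_pos"]
from scipy.optimize import least_squares
for n in("scene","wrist"):
    c=calibration(n);im,D=grab_frame(n);P=cloud(c,D)
    hsv=cv2.cvtColor(im,cv2.COLOR_RGB2HSV)
    m=(P[...,0]>.44)&(P[...,0]<.64)&(P[...,1]<-.2)&(P[...,1]>-.42)&(P[...,2]>.02)&(P[...,2]<.056)&(hsv[...,1]<70)
    q=P[m][:,:2]
    if len(q)<30: print(n,"few",len(q));continue
    f=least_squares(lambda p:np.hypot(q[:,0]-p[0],q[:,1]-p[1])-.033,[np.median(q[:,0]),np.median(q[:,1])],loss="soft_l1",f_scale=.003)
    print(n,len(q),f.x.round(4),np.median(abs(f.fun)).round(4))
    save("p_"+n,im)
st=get_state();print(e,st["width"],st["gripper_force"])
E
python3 potw.py
```

```text
scene 720 [ 0.5459 -0.3169] 0.0014
wrist 2362 [ 0.5432 -0.3188] 0.0012
[ 0.54049142 -0.31797498  0.17856635] 0.022013015874715613 30.00026375055313
```

servo_tool(
  moves=[
    {"dx": 0,"dy": 0,"dz": -0.025,"roll": 0,"jaw": 0.0},
    {"dx": 0,"dy": 0,"dz": -0.02,"roll": 0,"jaw": 0.0},
    {"dx": 0,"dy": 0,"dz": -0.018,"roll": 0,"jaw": 0.0},
    {"dx": 0,"dy": 0,"dz": 0,"roll": 0,"jaw": 0.0},
    {"dx": 0,"dy": 0,"dz": 0,"roll": 0,"jaw": 0.0},
    {"dx": 0,"dy": 0,"dz": 0,"roll": 0,"jaw": 0.0},
    {"dx": 0,"dy": 0,"dz": 0,"roll": 0,"jaw": 0.0},
    {"dx": 0,"dy": 0,"dz": 0,"roll": 0,"jaw": 0.0},
    {"dx": 0,"dy": 0,"dz": 0,"roll": 0,"jaw": 0.0},
    {"dx": 0,"dy": 0,"dz": 0,"roll": 0,"jaw": 0.0},
  ],
  newtons=30,
)

```text
t: 6.7
eef_pos: [0.5406, -0.3176, 0.1146]
ee_rot: [-3.142, -0.0, 2.954]
force: [0.6, -0.6, -0.5]
width: 0.022
gripper_force: 30.0
```

```bash
python3 brush.py | grep -E "scene -(10|9|6|4)|wrist -(10|9|6|4)|\["|tail -8; python3 potw.py
```

```text
wrist -75 865 med [1.3 3.9] min [-29.6 -33.8] max [35.3 30.1]
wrist -65 1678 med [-12.3   3.4] min [-29.5 -35.1] max [32.  32.1]
wrist -55 2020 med [-3.2  0.5] min [-12.4 -14.7] max [14.3 13.7]
wrist -45 190 med [-3.9  1. ] min [-5.2 -4.9] max [-1.8  6.9]
wrist -35 202 med [-4.  1.] min [-5.2 -5. ] max [-1.8  6.7]
wrist -25 247 med [-3.9  1. ] min [-5.3 -5.2] max [-2.   6.8]
wrist -15 140 med [-4.   0.9] min [-5.3 -5. ] max [-1.8  7.1]
[ 0.54056201 -0.31762502  0.11456148]
scene 627 [ 0.5452 -0.3168] 0.002
wrist 4022 [ 0.5434 -0.3188] 0.0011
[ 0.54056285 -0.31760419  0.11453688] 0.021970448662961828 30.000177025794983
```

servo_tool(
  moves=[
    {"dx": 0,"dy": 0,"dz": 0.035,"roll": 0,"jaw": 0.0},
    {"dx": 0,"dy": 0,"dz": 0.035,"roll": 0,"jaw": 0.0},
    {"dx": 0.005,"dy": 0.05,"dz": 0,"roll": 0,"jaw": 0.0},
    {"dx": 0,"dy": 0.05,"dz": 0,"roll": 0,"jaw": 0.0},
    {"dx": 0,"dy": 0.05,"dz": 0,"roll": 0,"jaw": 0.0},
    {"dx": 0,"dy": 0.05,"dz": 0,"roll": 0,"jaw": 0.0},
    {"dx": 0,"dy": 0.05,"dz": 0,"roll": 0,"jaw": 0.0},
    {"dx": 0,"dy": 0.05,"dz": 0,"roll": 0,"jaw": 0.0},
    {"dx": 0,"dy": 0.03,"dz": 0,"roll": 0,"jaw": 0.0},
    {"dx": 0,"dy": 0.028,"dz": 0,"roll": 0,"jaw": 0.0},
  ],
  newtons=30,
)

```text
t: 8.15
eef_pos: [0.5454, 0.0418, 0.1847]
ee_rot: [3.141, 0.0, 2.955]
force: [0.2, -0.7, -0.9]
width: 0.0214
gripper_force: 30.0
```

servo_tool(
  moves=[
    {"dx": 0,"dy": 0,"dz": 0,"roll": 0,"jaw": 0.0},
    {"dx": 0,"dy": 0,"dz": 0,"roll": 0,"jaw": 0.0},
    {"dx": 0,"dy": 0,"dz": -0.015,"roll": 0,"jaw": 0.0},
    {"dx": 0,"dy": 0,"dz": -0.015,"roll": 0,"jaw": 0.0},
    {"dx": 0,"dy": 0,"dz": -0.008,"roll": 0,"jaw": 0.0},
    {"dx": 0,"dy": 0,"dz": -0.004,"roll": 0,"jaw": 0.0},
    {"dx": 0,"dy": 0,"dz": 0,"roll": 0,"jaw": 0.0},
    {"dx": 0,"dy": 0,"dz": 0,"roll": 0,"jaw": 0.0},
    {"dx": 0,"dy": 0,"dz": 0,"roll": 0,"jaw": 0.0},
    {"dx": 0,"dy": 0,"dz": 0,"roll": 0,"jaw": 0.0},
  ],
  newtons=30,
)

```text
t: 9.4
eef_pos: [0.5457, 0.0405, 0.1428]
ee_rot: [3.141, 0.0, 2.954]
force: [-0.5, -1.1, -1.4]
width: 0.0219
gripper_force: 30.0
```

Run:
```python
from h import *
st=get_state();print(st["eef_pos"],st["force"],st["gripper_force"])
a,_=grab_frame("scene");b,_=grab_frame("wrist")
save("j3",np.hstack([cv2.resize(a[180:330,210:390],(480,400)),cv2.resize(b,(320,400))]))
```

```text
[0.54566814 0.0404632  0.14284383] [-0.46794999 -1.13816992 -1.35984897] 29.999690651893616
```

View pics/j3.png

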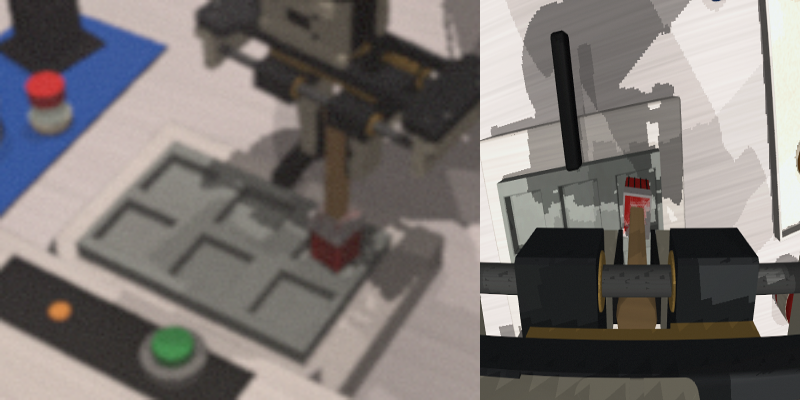

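servo_tool(
  moves=[
    {"dx": 0,"dy": 0,"dz": -0.001,"roll": 0,"jaw": 0.0},
    {"dx": 0,"dy": 0,"dz": -0.001,"roll": 0,"jaw": 0.0},
    {"dx": 0,"dy": 0,"dz": -0.001,"roll": 0,"jaw": 0.0},
    {"dx": 0,"dy": 0,"dz": 0,"roll": 0,"jaw": 0.0},
    {"dx": 0,"dy": 0,"dz": 0,"roll": 0,"jaw": 0.0},
    {"dx": 0,"dy": 0,"dz": 0,"roll": 0,"jaw": 0.0},
    {"dx": 0,"dy": 0,"dz": 0,"roll": 0,"jaw": 0.0},
    {"dx": 0,"dy": 0,"dz": 0,"roll": 0,"jaw": 0.0},
    {"dx": 0,"dy": 0,"dz": 0,"roll": 0,"jaw": 0.0},
    {"dx": 0,"dy": 0,"dz": 0,"roll": 0,"jaw": 0.0},
  ],
  newtons=30,
)

```text
t: 10.75
eef_pos: [0.5464, 0.0405, 0.1405]
ee_rot: [3.141, 0.002, 2.954]
force: [-0.1, 0.4, 5.7]
width: 0.0222
gripper_force: 30.0
```

servo_tool(
  moves=[
    {"dx": 0,"dy": 0,"dz": 0.022,"roll": 0,"jaw": 0.0},
    {"dx": 0,"dy": 0,"dz": 0.022,"roll": 0,"jaw": 0.0},
    {"dx": -0.005,"dy": -0.05,"dz": 0,"roll": 0,"jaw": 0.0},
    {"dx": 0,"dy": -0.05,"dz": 0,"roll": 0,"jaw": 0.0},
    {"dx": 0,"dy": -0.05,"dz": 0,"roll": 0,"jaw": 0.0},
    {"dx": 0,"dy": -0.05,"dz": 0,"roll": 0,"jaw": 0.0},
    {"dx": 0,"dy": -0.05,"dz": 0,"roll": 0,"jaw": 0.0},
    {"dx": 0,"dy": -0.05,"dz": 0,"roll": 0,"jaw": 0.0},
    {"dx": 0,"dy": -0.03,"dz": 0,"roll": 0,"jaw": 0.0},
    {"dx": 0,"dy": -0.028,"dz": 0,"roll": 0,"jaw": 0.0},
  ],
  newtons=30,
)

```text
t: 12.0
eef_pos: [0.5402, -0.319, 0.1832]
ee_rot: [3.141, -0.001, 2.953]
force: [-0.1, -0.5, -0.7]
width: 0.0215
gripper_force: 30.0
```

```bash
python3 brush.py | grep -E "wrist -(10|9|6|4)|^\["; python3 potw.py
```

```text
wrist -105 13 med [-11.4  -3.2] min [-13.2 -12.8] max [-6.6 11.5]
wrist -95 181 med [-10.1  -0.3] min [-13.5 -12.7] max [-6.8 11.3]
wrist -65 269 med [-10.8   0.3] min [-14.4 -12.5] max [-7.4 12.9]
wrist -45 185 med [-3.5 -1.6] min [-5.  -7.9] max [-1.4  4.1]
[ 0.54022873 -0.31898574  0.18315056]
scene 746 [ 0.5456 -0.3169] 0.0015
wrist 2282 [ 0.5432 -0.3188] 0.0011
[ 0.54010798 -0.31988189  0.18282385] 0.022087347542951566 30.002388060092926
```

servo_tool(
  moves=[
    {"dx": 0,"dy": 0.001,"dz": -0.028,"roll": 0,"jaw": 0.0},
    {"dx": 0,"dy": 0,"dz": -0.022,"roll": 0,"jaw": 0.0},
    {"dx": 0,"dy": 0,"dz": -0.018,"roll": 0,"jaw": 0.0},
    {"dx": 0,"dy": 0,"dz": 0,"roll": 0,"jaw": 0.0},
    {"dx": 0,"dy": 0,"dz": 0,"roll": 0,"jaw": 0.0},
    {"dx": 0,"dy": 0,"dz": 0,"roll": 0,"jaw": 0.0},
    {"dx": 0,"dy": 0,"dz": 0,"roll": 0,"jaw": 0.0},
    {"dx": 0,"dy": 0,"dz": 0,"roll": 0,"jaw": 0.0},
    {"dx": 0,"dy": 0,"dz": 0,"roll": 0,"jaw": 0.0},
    {"dx": 0,"dy": 0,"dz": 0,"roll": 0,"jaw": 0.0},
  ],
  newtons=30,
)

```text
t: 13.45
eef_pos: [0.5405, -0.3166, 0.1156]
ee_rot: [3.142, 0.0, 2.954]
force: [0.3, -0.1, -0.4]
width: 0.0223
gripper_force: 30.0
```

```bash
python3 potw.py;  python3 brush.py | grep -E "wrist -(10|9|6|4)|^\["
```

```text
scene 626 [ 0.5454 -0.3168] 0.0018
wrist 3974 [ 0.5434 -0.3188] 0.0011
[ 0.54053012 -0.31664674  0.11557577] 0.021934976235533987 30.00160574913025
wrist -105 2656 med [-2.  -4.4] min [-18.4 -30.8] max [24.1 24.5]
wrist -95 861 med [ 7.9 -0.3] min [-27.3 -33. ] max [30.7 27.1]
wrist -65 1332 med [-12.2   3.4] min [-29.3 -36.4] max [22.1 31.2]
wrist -45 174 med [-4.   0.7] min [-5.3 -5.3] max [-2.   6.6]
[ 0.54055728 -0.31662867  0.11553089]
```

servo_tool(
  moves=[
    {"dx": 0,"dy": 0,"dz": 0.035,"roll": 0,"jaw": 0.0},
    {"dx": 0,"dy": 0,"dz": 0.035,"roll": 0,"jaw": 0.0},
    {"dx": -0.005,"dy": 0.045,"dz": 0,"roll": 0,"jaw": 0.0},
    {"dx": 0,"dy": 0.05,"dz": 0,"roll": 0,"jaw": 0.0},
    {"dx": 0,"dy": 0.05,"dz": 0,"roll": 0,"jaw": 0.0},
    {"dx": 0,"dy": 0.05,"dz": 0,"roll": 0,"jaw": 0.0},
    {"dx": 0,"dy": 0.023,"dz": 0,"roll": 0,"jaw": 0.0},
    {"dx": 0,"dy": 0,"dz": 0,"roll": 0,"jaw": 0.0},
    {"dx": 0,"dy": 0,"dz": 0,"roll": 0,"jaw": 0.0},
    {"dx": 0,"dy": 0,"dz": -0.015,"roll": 0,"jaw": 0.0},
  ],
  newtons=30,
)

```text
t: 14.9
eef_pos: [0.5364, -0.0993, 0.1709]
ee_rot: [3.141, 0.002, 2.953]
force: [-0.0, 0.2, -1.0]
width: 0.0222
gripper_force: 30.0
```

servo_tool(
  moves=[
    {"dx": 0,"dy": 0,"dz": -0.015,"roll": 0,"jaw": 0.0},
    {"dx": 0,"dy": 0,"dz": -0.01,"roll": 0,"jaw": 0.0},
    {"dx": 0,"dy": 0,"dz": -0.003,"roll": 0,"jaw": 0.0},
    {"dx": 0,"dy": 0,"dz": -0.001,"roll": 0,"jaw": 0.0},
    {"dx": 0,"dy": 0,"dz": -0.001,"roll": 0,"jaw": 0.0},
    {"dx": 0,"dy": 0,"dz": 0,"roll": 0,"jaw": 0.0},
    {"dx": 0,"dy": 0,"dz": 0,"roll": 0,"jaw": 0.0},
    {"dx": 0,"dy": 0,"dz": 0,"roll": 0,"jaw": 0.0},
    {"dx": 0,"dy": 0,"dz": 0,"roll": 0,"jaw": 0.0},
    {"dx": 0,"dy": 0,"dz": 0,"roll": 0,"jaw": 0.0},
  ],
  newtons=30,
)

```text
t: 16.15
eef_pos: [0.5356, -0.0986, 0.1406]
ee_rot: [-3.142, 0.0, 2.954]
force: [0.5, -0.6, -0.3]
width: 0.0217
gripper_force: 30.0
```

servo_tool(
  moves=[
    {"dx": 0,"dy": 0,"dz": -0.001,"roll": 0,"jaw": 0.0},
    {"dx": 0,"dy": 0,"dz": 0,"roll": 0,"jaw": 0.0},
    {"dx": 0,"dy": 0,"dz": 0.04,"roll": 0,"jaw": 0.0},
    {"dx": 0,"dy": 0,"dz": 0.041,"roll": 0,"jaw": 0.0},
    {"dx": -0.027,"dy": -0.045,"dz": 0,"roll": 0,"jaw": 0.0},
    {"dx": -0.027,"dy": -0.045,"dz": 0,"roll": 0,"jaw": 0.0},
    {"dx": -0.027,"dy": -0.045,"dz": 0,"roll": 0,"jaw": 0.0},
    {"dx": -0.027,"dy": -0.045,"dz": 0,"roll": 0,"jaw": 0.0},
    {"dx": -0.027,"dy": -0.047,"dz": 0,"roll": 0,"jaw": 0.0},
    {"dx": 0,"dy": 0,"dz": 0,"roll": 0,"jaw": 0.0},
  ],
  newtons=30,
)

```text
t: 17.4
eef_pos: [0.3985, -0.3279, 0.2203]
ee_rot: [-3.142, -0.001, 2.95]
force: [-0.4, 1.0, 0.3]
width: 0.0221
gripper_force: 30.0
```

```bash
python3 -c "
from h import *
grab_frame('scene');grab_frame('scene');grab_frame('scene')";python3 brush.py | grep -E "wrist -(10|9|6|4)|^\["
python3 - <<'E'
from h import *
im,D=grab_frame("wrist");c=calibration("wrist");P=cloud(c,D)
m=(abs(P[...,0]-.4)<.045)&(abs(P[...,1]+.325)<.045)&(P[...,2]>.055)&(P[...,2]<.075)&(im.max(2)<90)
k=P[m][:,:2]*1000;print(m.sum(),cv2.minAreaRect(k.astype(np.float32)),np.percentile(k,[2,98],0))
save("w5",im[100:400,200:440])
print(get_state()["eef_pos"])
E
```

```text
wrist -105 9 med [-9.8  5.7] min [-13.3  -7.9] max [-7.4 12.8]
wrist -95 182 med [-10.4   2.4] min [-13.6  -9.5] max [-7.1 14.4]
wrist -65 277 med [-10.8   3.8] min [-14.5  -9.4] max [-7.4 16. ]
wrist -45 182 med [-3.6  1.1] min [-4.9 -5.1] max [-1.5  6.8]
[ 0.40058448 -0.32549849  0.2204563 ]
1181 ((403.1215515136719, -326.3037414550781), (46.107051849365234, 45.440486907958984), 74.5623550415039) [[ 376.51585468 -351.66284841]
 [ 416.89493277 -300.21312699]]
[ 0.4011565  -0.32483156  0.22055097]
```

View pics/w5.png

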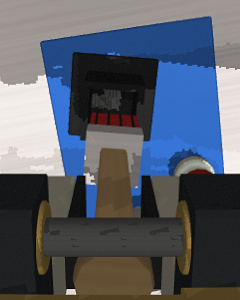

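servo_tool(
  moves=[
    {"dx": -0.001,"dy": -0.0025,"dz": -0.03,"roll": -4,"jaw": 0.0},
    {"dx": 0,"dy": 0,"dz": -0.01,"roll": 0,"jaw": 0.0},
    {"dx": 0,"dy": 0,"dz": 0,"roll": 0,"jaw": 0.0},
    {"dx": 0,"dy": 0,"dz": 0,"roll": 0,"jaw": 0.0},
    {"dx": 0,"dy": 0,"dz": -0.01,"roll": 0,"jaw": 0.0},
    {"dx": 0,"dy": 0,"dz": -0.01,"roll": 0,"jaw": 0.0},
    {"dx": 0,"dy": 0,"dz": -0.01,"roll": 0,"jaw": 0.0},
    {"dx": 0,"dy": 0,"dz": 0,"roll": 0,"jaw": 0.0},
    {"dx": 0,"dy": 0,"dz": 0,"roll": 0,"jaw": 0.0},
    {"dx": 0,"dy": 0,"dz": 0,"roll": 0,"jaw": 0.0},
  ],
  newtons=30,
)

```text
t: 18.95
eef_pos: [0.3998, -0.3283, 0.1509]
ee_rot: [-3.141, 0.001, 2.884]
force: [0.8, -0.3, -1.1]
width: 0.0221
gripper_force: 30.0
```

servo_tool(
  moves=[
    {"dx": 0,"dy": 0.001,"dz": -0.01,"roll": 0,"jaw": 0.0},
    {"dx": 0,"dy": 0,"dz": -0.01,"roll": 0,"jaw": 0.0},
    {"dx": 0,"dy": 0,"dz": -0.01,"roll": 0,"jaw": 0.0},
    {"dx": 0,"dy": 0,"dz": -0.008,"roll": 0,"jaw": 0.0},
    {"dx": 0,"dy": 0,"dz": -0.003,"roll": 0,"jaw": 0.0},
    {"dx": 0,"dy": 0,"dz": 0,"roll": 0,"jaw": 0.0},
    {"dx": 0,"dy": 0,"dz": 0,"roll": 0,"jaw": 0.0},
    {"dx": 0,"dy": 0,"dz": 0,"roll": 0,"jaw": 0.0},
    {"dx": 0,"dy": 0,"dz": 0,"roll": 0,"jaw": 0.0},
    {"dx": 0,"dy": 0,"dz": 0,"roll": 0,"jaw": 0.0},
  ],
  newtons=30,
)

```text
t: 20.2
eef_pos: [0.3996, -0.3272, 0.1097]
ee_rot: [-3.142, 0.0, 2.884]
force: [-0.2, -0.7, -0.0]
width: 0.0218
gripper_force: 30.0
```

Good. Open, then rise straight up.

servo_tool(
  moves=[
    {"dx": 0,"dy": 0,"dz": -0.001,"roll": 0,"jaw": 0.4},
    {"dx": 0,"dy": 0,"dz": 0,"roll": 0,"jaw": 0.7},
    {"dx": 0,"dy": 0,"dz": 0,"roll": 0,"jaw": 0.99},
    {"dx": 0,"dy": 0,"dz": 0,"roll": 0,"jaw": 0.99},
    {"dx": 0,"dy": 0,"dz": 0,"roll": 0,"jaw": 0.99},
    {"dx": 0,"dy": 0,"dz": 0,"roll": 0,"jaw": 0.99},
    {"dx": 0,"dy": 0,"dz": 0,"roll": 0,"jaw": 0.99},
    {"dx": 0,"dy": 0,"dz": 0.04,"roll": 0,"jaw": 0.99},
    {"dx": 0,"dy": 0,"dz": 0.04,"roll": 0,"jaw": 0.99},
    {"dx": 0,"dy": 0,"dz": 0.04,"roll": 0,"jaw": 0.99},
  ],
  newtons=15,
)

```text
t: 21.45
eef_pos: [0.3994, -0.327, 0.2298]
ee_rot: [3.142, -0.0, 2.884]
force: [1.2, -0.9, -0.2]
width: 0.0867
gripper_force: 0.0
```

Run:
```python
from h import *
im,D=grab_frame("top");c=calibration("top");P=cloud(c,D)
hsv=cv2.cvtColor(im,cv2.COLOR_RGB2HSV);H,S,V=[hsv[...,i].astype(int) for i in range(3)]
def rects(m,name,z,amin=30):
    cs,_=cv2.findContours(m.astype(np.uint8),cv2.RETR_EXTERNAL,cv2.CHAIN_APPROX_NONE)
    for k in cs:
        if cv2.contourArea(k)<amin: continue
        w=cast(c,k.reshape(-1,2),z);r=cv2.minAreaRect((w[:,:2]*1000).astype(np.float32))
        print(name,np.round(r[0],1),np.round(r[1],1),round(r[2],1))
roi=np.zeros((480,640),bool);roi[180:310,125:220]=1
rects((H>5)&(H<25)&(S>110)&roi,"round",.028)
Z=P[...,2];roi[:]=0;roi[155:270,270:410]=1
rects((Z>.050)&(Z<.063)&roi&(S<60)&(V>60),"tray",.056,500)
# scene brush lean
s,Ds=grab_frame("scene");Q=cloud(calibration("scene"),Ds)
m=(abs(Q[...,0]-.4)<.05)&(abs(Q[...,1]+.325)<.05)
for a in (.08,.1,.12,.14,.15):
    k=m&(Q[...,2]>a)&(Q[...,2]<a+.01);print(a,k.sum(),np.median(Q[k],0).round(4) if k.any() else "")
# oven ledge front edge: boundary at z~.102
w=(Z>.085)&(Z<.11)
pts=[]
for u in range(285,420,3):
    v=np.where(w[120:190,u])[0]
    if len(v): pts.append((u,120+v.max()))
q=cast(c,np.array(pts),.102)[:,:2];
f=np.polyfit(q[:,1],q[:,0],1);r=q[:,0]-np.polyval(f,q[:,1]);print("ledge edge x=",f,"yaw",np.degrees(np.arctan(-f[0])),r.std())
m=(Z>.085)&(Z<.16);m[:60]=m[:60];rects(m&(np.arange(480)[:,None]<180)&(abs(np.arange(640)-350)<110),"oven",.102,2000)
m=(Z>.03)&(Z<.046)&(np.arange(480)[:,None]>150)&(abs(np.arange(640)-340)<75);rects(m,"deck",.04,2000)
save("t6",im);np.savez("top6.npz",im=im,D=D);print(get_state()["eef_pos"])
```

```text
round [413.6 278.3] [37.5 39.8] 1.5
round [445.8 361.4] [38.9 38.3] 47.1
round [530.5 364.5] [40.8 36.5] 65.2
round [572.5 293.8] [38.1 38. ] 2.1
tray [573.2 -30. ] [199.9 130.2] 85.8
0.08 23 [ 0.4066 -0.3226  0.0852]
0.1 24 [ 0.409  -0.3238  0.105 ]
0.12 29 [ 0.4073 -0.3242  0.126 ]
0.14 24 [ 0.4085 -0.3238  0.1442]
0.15 33 [ 0.4101 -0.3207  0.1556]
ledge edge x= [0.07075405 0.68584558] yaw -4.047163672459142 0.0007919394160326544
oven [842.4 -48.9] [354.7 324.7] 86.2
deck [585.3 -22. ] [310.1 220.2] 86.1
[ 0.40163922 -0.32837892  0.23330546]
```

View pics/t6.png

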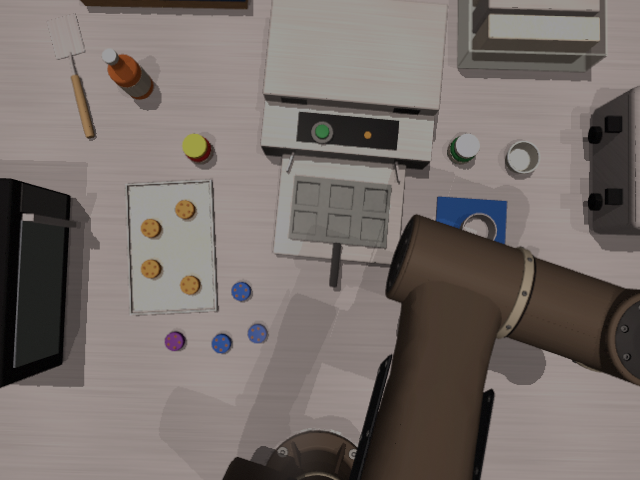

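servo_tool(
  moves=[
    {"dx": 0.015,"dy": 0.05,"dz": 0,"roll": 2,"jaw": 0.99},
    {"dx": 0.015,"dy": 0.05,"dz": 0,"roll": 2,"jaw": 0.99},
    {"dx": 0.015,"dy": 0.05,"dz": 0,"roll": 2,"jaw": 0.99},
    {"dx": 0.015,"dy": 0.05,"dz": 0,"roll": 2,"jaw": 0.99},
    {"dx": 0.015,"dy": 0.05,"dz": 0,"roll": 2,"jaw": 0.99},
    {"dx": 0.015,"dy": 0.05,"dz": 0,"roll": 0.6,"jaw": 0.99},
    {"dx": 0.015,"dy": 0.05,"dz": 0,"roll": 0,"jaw": 0.99},
    {"dx": 0.015,"dy": 0.05,"dz": 0,"roll": 0,"jaw": 0.99},
    {"dx": 0.015,"dy": 0.05,"dz": 0,"roll": 0,"jaw": 0.99},
    {"dx": 0.015,"dy": 0.05,"dz": 0,"roll": 0,"jaw": 0.99},
  ],
  newtons=15,
)

```text
t: 22.8
eef_pos: [0.5496, 0.1746, 0.2281]
ee_rot: [-3.141, -0.0, 3.069]
force: [-0.1, -0.9, 1.0]
width: 0.087
gripper_force: 0.0
```

servo_tool(
  moves=[
    {"dx": 0.015,"dy": 0.05,"dz": 0,"roll": 0,"jaw": 0.99},
    {"dx": 0.008,"dy": 0.05,"dz": 0,"roll": 0,"jaw": 0.99},
    {"dx": 0,"dy": 0.021,"dz": -0.04,"roll": 0,"jaw": 0.99},
    {"dx": 0,"dy": 0,"dz": -0.04,"roll": 0,"jaw": 0.99},
    {"dx": 0,"dy": 0,"dz": -0.03,"roll": 0,"jaw": 0.99},
    {"dx": 0,"dy": 0,"dz": 0,"roll": 0,"jaw": 0.99},
    {"dx": 0,"dy": 0,"dz": 0,"roll": 0,"jaw": 0.99},
    {"dx": 0,"dy": 0,"dz": 0,"roll": 0,"jaw": 0.99},
    {"dx": 0,"dy": 0,"dz": 0,"roll": 0,"jaw": 0.99},
    {"dx": 0,"dy": 0,"dz": 0,"roll": 0,"jaw": 0.99},
  ],
  newtons=15,
)

```text
t: 24.05
eef_pos: [0.5728, 0.294, 0.1193]
ee_rot: [3.141, 0.001, 3.069]
force: [-0.6, -0.2, 0.5]
width: 0.0867
gripper_force: 0.0
```

```bash
cat > rd.py <<'E'
from h import *
import sys
# rounds: top-face points from depth cloud of a camera, fitted circle
def rounds(n,zlo=.022,zhi=.034,box=(.33,.64,.2,.45)):
    c=calibration(n);im,D=grab_frame(n);P=cloud(c,D)
    h=cv2.cvtColor(im,cv2.COLOR_RGB2HSV);H,S=h[...,0].astype(int),h[...,1]
    m=(H>4)&(H<26)&(S>90)&(P[...,2]>zlo)&(P[...,2]<zhi)&(P[...,0]>box[0])&(P[...,0]<box[1])&(P[...,1]>box[2])&(P[...,1]<box[3])
    m=cv2.morphologyEx(m.astype(np.uint8),cv2.MORPH_CLOSE,np.ones((5,5)))
    cs,_=cv2.findContours(m,cv2.RETR_EXTERNAL,cv2.CHAIN_APPROX_NONE)
    for k in cs:
        if cv2.contourArea(k)<60: continue
        q=P[m.astype(bool)&(cv2.drawContours(np.zeros((480,640),np.uint8),[k],-1,1,-1)>0)]
        w=cast(c,k.reshape(-1,2),(zlo+zhi)/2);r=cv2.fitEllipse((w[:,:2]*1000).astype(np.float32))
        print(n,np.round(r[0],1),np.round(r[1],1),"z",np.nanmedian(q[:,2]).round(4))
    return im
if __name__=="__main__":
    save("rw",rounds("wrist"));rounds("top");rounds("scene");st=get_state();print(st["eef_pos"],st["ee_rot"])
E
python3 rd.py
```

```text
wrist [573.8 295.3] [38.1 39.3] z 0.0281
wrist [532.5 365.2] [38.3 39.4] z 0.0279
wrist [455.5 360.8] [23.3 41.7] z 0.0278
top [413.8 279.7] [37.1 38.1] z 0.0272
top [445.7 362.7] [36.  36.8] z 0.0272
top [529.5 366.5] [34.6 36.9] z 0.0275
scene [579.6 295. ] [38.9 39.7] z 0.0281
scene [537.5 366.1] [37.6 40.4] z 0.0276
scene [427.  281.1] [15.7 42.2] z 0.0278
[0.57259689 0.29388493 0.11878516] [3.14137112e+00 1.83409469e-04 3.06904459e+00]
```

servo_tool(
  moves=[
    {"dx": 0.001,"dy": 0.001,"dz": -0.04,"roll": 0,"jaw": 0.99},
    {"dx": 0,"dy": 0,"dz": -0.035,"roll": 0,"jaw": 0.99},
    {"dx": 0,"dy": 0,"dz": -0.02,"roll": 0,"jaw": 0.99},
    {"dx": 0,"dy": 0,"dz": -0.008,"roll": 0,"jaw": 0.99},
    {"dx": 0,"dy": 0,"dz": 0,"roll": 0,"jaw": 0.99},
    {"dx": 0,"dy": 0,"dz": 0,"roll": 0,"jaw": 0.3},
    {"dx": 0,"dy": 0,"dz": 0,"roll": 0,"jaw": 0.3},
    {"dx": 0,"dy": 0,"dz": 0,"roll": 0,"jaw": 0.3},
    {"dx": 0,"dy": 0,"dz": 0,"roll": 0,"jaw": 0.3},
    {"dx": 0,"dy": 0,"dz": 0,"roll": 0,"jaw": 0.3},
  ],
  newtons=25,
)

```text
t: 25.45
eef_pos: [0.5736, 0.2949, 0.0156]
ee_rot: [3.142, 0.0, 3.069]
force: [-0.7, 0.1, 0.7]
width: 0.0419
gripper_force: 0.0
```

servo_tool(
  moves=[
    {"dx": 0,"dy": 0,"dz": 0,"roll": 0,"jaw": 0.3},
    {"dx": 0,"dy": 0,"dz": 0,"roll": 0,"jaw": 0.3},
    {"dx": 0,"dy": 0,"dz": 0.04,"roll": 0,"jaw": 0.3},
    {"dx": 0,"dy": 0,"dz": 0.05,"roll": 0,"jaw": 0.3},
    {"dx": 0.007,"dy": -0.05,"dz": 0,"roll": 0,"jaw": 0.3},
    {"dx": 0.007,"dy": -0.05,"dz": 0,"roll": 0,"jaw": 0.3},
    {"dx": 0.007,"dy": -0.05,"dz": 0,"roll": 0,"jaw": 0.3},
    {"dx": 0.007,"dy": -0.05,"dz": 0,"roll": 0,"jaw": 0.3},
    {"dx": 0.007,"dy": -0.057,"dz": 0,"roll": 0,"jaw": 0.3},
    {"dx": 0,"dy": 0,"dz": 0,"roll": 0,"jaw": 0.3},
  ],
  newtons=25,
)

```text
t: 26.7
eef_pos: [0.6083, 0.0343, 0.1053]
ee_rot: [-3.141, -0.001, 3.065]
force: [0.2, 1.0, -1.1]
width: 0.0391
gripper_force: 25.0
```

```bash
cat > tr.py <<'E'
from h import *
def tray(n):
    c=calibration(n);im,D=grab_frame(n);P=cloud(c,D)
    m=(abs(P[...,2]-.056)<.004)&(P[...,0]>.40)&(P[...,0]<.68)&(abs(P[...,1]+.03)<.13)
    m&=cv2.cvtColor(im,cv2.COLOR_RGB2HSV)[...,1]<70
    k=(P[m][:,:2]*1000).astype(np.float32);print(n,len(k),np.percentile(P[m][:,2],[5,50,95]).round(4))
    if len(k)>50:
        r=cv2.minAreaRect(k);print(" tray rect",r)
    return im,P
if __name__=="__main__":
    grab_frame("scene");grab_frame("scene")
    im,P=tray("wrist");save("tw",im);tray("scene")
    # held round in wrist view
    e=get_state();print(e["eef_pos"],e["width"],e["gripper_force"]);Q=P-e["eef_pos"]
    h=cv2.cvtColor(im,cv2.COLOR_RGB2HSV);m=(h[...,0]>4)&(h[...,0]<26)&(h[...,1]>90)&(np.hypot(Q[...,0],Q[...,1])<.04)&(abs(Q[...,2])<.03)
    if m.sum()>20:
        q=Q[m]*1000;print("held",len(q),np.percentile(q,[1,50,99],axis=0).round(1))
E
python3 tr.py
```

```text
wrist 38093 [0.0547 0.0561 0.0573]
 tray rect ((571.7835083007812, -42.7872314453125), (161.18211364746094, 249.5632781982422), 14.297294616699219)
scene 1813 [0.0531 0.0558 0.0582]
 tray rect ((543.7014770507812, -26.991836547851562), (230.72398376464844, 233.3548126220703), 86.16108703613281)
[0.60857775 0.03857107 0.10553847] 0.0393303684967555 24.99998325482011
held 5855 [[-18.6 -19.9  -7.4]
 [ -9.1  -0.7  12.1]
 [  3.   17.2  13.8]]
```

View pics/tw.png

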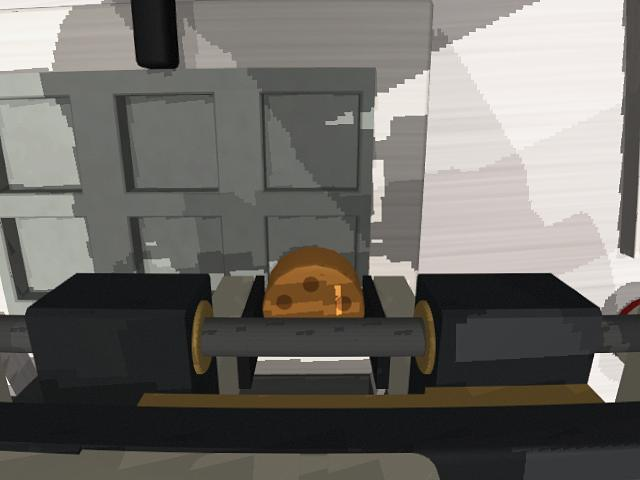

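Run:
```python
from h import *
c=calibration("wrist")
p=[(262,94),(362,93),(362,191),(266,191)]
w=cast(c,p,.056)[:,:2]*1000;print(w.round(1),w.mean(0).round(1))
e=cast(c,[(376,68),(377,110),(200,71),(60,74),(116,95),(217,95),(218,191),(127,192)],.056)[:,:2]*1000;print(e.round(1))
print(e[4:].mean(0))
```

```text
[[526.7  20.1]
 [529.6  67. ]
 [576.4  65. ]
 [573.   17.4]] [551.4  42.4]
[[518.9  74. ]
 [537.9  73.8]
 [514.1  -7.8]
 [509.3 -75.1]
 [521.4 -49.5]
 [525.5  -1.1]
 [571.2  -6.5]
 [568.2 -52.7]]
[546.56619407 -27.47138141]
```

servo_tool(
  moves=[
    {"dx": 0.0015,"dy": 0,"dz": -0.02,"roll": 0,"jaw": 0.3},
    {"dx": 0,"dy": 0,"dz": -0.014,"roll": 0,"jaw": 0.3},
    {"dx": 0,"dy": 0,"dz": -0.005,"roll": 0,"jaw": 0.3},
    {"dx": 0,"dy": 0,"dz": -0.003,"roll": 0,"jaw": 0.3},
    {"dx": 0,"dy": 0,"dz": -0.003,"roll": 0,"jaw": 0.3},
    {"dx": 0,"dy": 0,"dz": -0.002,"roll": 0,"jaw": 0.3},
    {"dx": 0,"dy": 0,"dz": 0,"roll": 0,"jaw": 0.3},
    {"dx": 0,"dy": 0,"dz": 0,"roll": 0,"jaw": 0.3},
    {"dx": 0,"dy": 0,"dz": 0,"roll": 0,"jaw": 0.3},
    {"dx": 0,"dy": 0,"dz": 0,"roll": 0,"jaw": 0.3},
  ],
  newtons=25,
)

```text
t: 28.15
eef_pos: [0.6101, 0.0379, 0.0587]
ee_rot: [3.142, 0.0, 3.069]
force: [-0.0, -0.5, 0.2]
width: 0.0388
gripper_force: 25.0
```

servo_tool(
  moves=[
    {"dx": 0,"dy": 0,"dz": -0.0015,"roll": 0,"jaw": 0.3},
    {"dx": 0,"dy": 0,"dz": 0,"roll": 0,"jaw": 0.3},
    {"dx": 0,"dy": 0,"dz": 0,"roll": 0,"jaw": 0.6},
    {"dx": 0,"dy": 0,"dz": 0,"roll": 0,"jaw": 0.7},
    {"dx": 0,"dy": 0,"dz": 0,"roll": 0,"jaw": 0.7},
    {"dx": 0,"dy": 0,"dz": 0,"roll": 0,"jaw": 0.7},
    {"dx": 0,"dy": 0,"dz": 0.03,"roll": 0,"jaw": 0.7},
    {"dx": 0,"dy": 0,"dz": 0.04,"roll": 0,"jaw": 0.99},
    {"dx": -0.016,"dy": 0.055,"dz": 0.0,"roll": 0,"jaw": 0.99},
    {"dx": -0.016,"dy": 0.055,"dz": 0,"roll": 0,"jaw": 0.99},
  ],
  newtons=25,
)

```text
t: 29.4
eef_pos: [0.578, 0.1487, 0.1278]
ee_rot: [3.141, 0.001, 3.067]
force: [1.0, 0.3, -0.7]
width: 0.0839
gripper_force: 0.0
```

servo_tool(
  moves=[
    {"dx": -0.016,"dy": 0.055,"dz": 0.0,"roll": 0,"jaw": 0.99},
    {"dx": -0.016,"dy": 0.055,"dz": 0,"roll": 0,"jaw": 0.99},
    {"dx": -0.013,"dy": 0.055,"dz": 0.0,"roll": 0,"jaw": 0.99},
    {"dx": 0,"dy": 0.052,"dz": 0,"roll": 0,"jaw": 0.99},
    {"dx": 0,"dy": 0,"dz": 0,"roll": 0,"jaw": 0.99},
    {"dx": 0,"dy": 0,"dz": 0,"roll": 0,"jaw": 0.99},
    {"dx": 0,"dy": 0,"dz": 0,"roll": 0,"jaw": 0.99},
    {"dx": 0,"dy": 0,"dz": 0,"roll": 0,"jaw": 0.99},
    {"dx": 0,"dy": 0,"dz": 0,"roll": 0,"jaw": 0.99},
    {"dx": 0,"dy": 0,"dz": 0,"roll": 0,"jaw": 0.99},
  ],
  newtons=25,
)

```text
t: 30.65
eef_pos: [0.5332, 0.3646, 0.1272]
ee_rot: [3.141, 0.0, 3.069]
force: [0.2, -0.1, -0.4]
width: 0.0865
gripper_force: 0.0
```

```bash
python3 rd.py
python3 - <<'E'
from rd import *
rounds("top",.06,.076,(.5,.68,-.14,.08));rounds("scene",.06,.076,(.5,.68,-.14,.08))
E
```

```text
wrist [532.  366.6] [38.  39.2] z 0.0281
wrist [447.8 362.5] [38.1 38.5] z 0.028
wrist [416.6 280. ] [38.3 40. ] z 0.028
top [413.8 279.8] [36.8 38.1] z 0.0276
top [445.7 362.9] [35.8 36.6] z 0.0273
scene [537.9 365.8] [38.  39.6] z 0.0274
scene [452.  362.1] [36.9 42.8] z 0.028
scene [421.7 278.6] [36.7 42.3] z 0.0276
[0.53310067 0.36479215 0.12709384] [3.14154949e+00 2.05368989e-05 3.06893278e+00]
top [607.8  39.2] [37.  37.7] z 0.067
scene [615.6  38.9] [37.7 43.7] z 0.0676
```

servo_tool(
  moves=[
    {"dx": -0.001,"dy": 0.002,"dz": -0.045,"roll": 0,"jaw": 0.99},
    {"dx": 0,"dy": 0,"dz": -0.04,"roll": 0,"jaw": 0.99},
    {"dx": 0,"dy": 0,"dz": -0.018,"roll": 0,"jaw": 0.99},
    {"dx": 0,"dy": 0,"dz": -0.008,"roll": 0,"jaw": 0.99},
    {"dx": 0,"dy": 0,"dz": 0,"roll": 0,"jaw": 0.6},
    {"dx": 0,"dy": 0,"dz": 0,"roll": 0,"jaw": 0.3},
    {"dx": 0,"dy": 0,"dz": 0,"roll": 0,"jaw": 0.3},
    {"dx": 0,"dy": 0,"dz": 0,"roll": 0,"jaw": 0.3},
    {"dx": 0,"dy": 0,"dz": 0,"roll": 0,"jaw": 0.3},
    {"dx": 0,"dy": 0,"dz": 0,"roll": 0,"jaw": 0.3},
  ],
  newtons=25,
)

```text
t: 32.15
eef_pos: [0.5321, 0.367, 0.0163]
ee_rot: [3.141, 0.0, 3.069]
force: [0.2, -0.0, 1.4]
width: 0.0389
gripper_force: 25.0
```

servo_tool(
  moves=[
    {"dx": 0,"dy": 0,"dz": 0,"roll": 0,"jaw": 0.3},
    {"dx": 0,"dy": 0,"dz": 0,"roll": 0,"jaw": 0.3},
    {"dx": 0,"dy": 0,"dz": 0.04,"roll": 0,"jaw": 0.3},
    {"dx": 0,"dy": 0,"dz": 0.05,"roll": 0,"jaw": 0.3},
    {"dx": 0.004,"dy": -0.054,"dz": 0,"roll": 0,"jaw": 0.3},
    {"dx": 0.004,"dy": -0.054,"dz": 0,"roll": 0,"jaw": 0.3},
    {"dx": 0.003,"dy": -0.054,"dz": 0,"roll": 0,"jaw": 0.3},
    {"dx": 0.003,"dy": -0.054,"dz": 0,"roll": 0,"jaw": 0.3},
    {"dx": 0.003,"dy": -0.054,"dz": 0,"roll": 0,"jaw": 0.3},
    {"dx": 0.002,"dy": -0.054,"dz": 0,"roll": 0,"jaw": 0.3},
  ],
  newtons=25,
)

```text
t: 33.4
eef_pos: [0.5509, 0.0412, 0.106]
ee_rot: [3.141, 0.0, 3.069]
force: [1.3, 0.3, -0.5]
width: 0.039
gripper_force: 25.0
```

```bash
python3 tr.py|tail -4
```

```text
[0.55096905 0.04178375 0.10592793] 0.03922333078480663 24.999852189794183
held 5941 [[-19.6 -21.7  -8.5]
 [ -9.9  -2.3  11.3]
 [  2.4  15.7  12.9]]
```

servo_tool(
  moves=[
    {"dx": 0,"dy": 0.001,"dz": -0.02,"roll": 0,"jaw": 0.3},
    {"dx": 0,"dy": 0,"dz": -0.014,"roll": 0,"jaw": 0.3},
    {"dx": 0,"dy": 0,"dz": -0.005,"roll": 0,"jaw": 0.3},
    {"dx": 0,"dy": 0,"dz": -0.003,"roll": 0,"jaw": 0.3},
    {"dx": 0,"dy": 0,"dz": -0.003,"roll": 0,"jaw": 0.3},
    {"dx": 0,"dy": 0,"dz": -0.002,"roll": 0,"jaw": 0.3},
    {"dx": 0,"dy": 0,"dz": -0.001,"roll": 0,"jaw": 0.3},
    {"dx": 0,"dy": 0,"dz": 0,"roll": 0,"jaw": 0.3},
    {"dx": 0,"dy": 0,"dz": 0,"roll": 0,"jaw": 0.3},
    {"dx": 0,"dy": 0,"dz": 0,"roll": 0,"jaw": 0.3},
  ],
  newtons=25,
)

```text
t: 34.85
eef_pos: [0.5511, 0.0439, 0.0581]
ee_rot: [3.142, 0.0, 3.069]
force: [-0.1, -1.2, 0.6]
width: 0.0387
gripper_force: 25.0
```

servo_tool(
  moves=[
    {"dx": 0,"dy": 0,"dz": -0.001,"roll": 0,"jaw": 0.3},
    {"dx": 0,"dy": 0,"dz": 0,"roll": 0,"jaw": 0.6},
    {"dx": 0,"dy": 0,"dz": 0,"roll": 0,"jaw": 0.7},
    {"dx": 0,"dy": 0,"dz": 0,"roll": 0,"jaw": 0.7},
    {"dx": 0,"dy": 0,"dz": 0,"roll": 0,"jaw": 0.7},
    {"dx": 0,"dy": 0,"dz": 0.03,"roll": 0,"jaw": 0.7},
    {"dx": 0,"dy": 0,"dz": 0.04,"roll": 0,"jaw": 0.99},
    {"dx": -0.017,"dy": 0.053,"dz": 0.0,"roll": 0,"jaw": 0.99},
    {"dx": -0.017,"dy": 0.053,"dz": 0,"roll": 0,"jaw": 0.99},
    {"dx": -0.017,"dy": 0.053,"dz": 0,"roll": 0,"jaw": 0.99},
  ],
  newtons=25,
)

```text
t: 36.1
eef_pos: [0.4995, 0.2043, 0.1274]
ee_rot: [3.141, 0.001, 3.068]
force: [1.4, -0.1, 0.6]
width: 0.0863
gripper_force: 0.0
```

servo_tool(
  moves=[
    {"dx": -0.017,"dy": 0.053,"dz": 0.0,"roll": 0,"jaw": 0.99},
    {"dx": -0.017,"dy": 0.053,"dz": 0,"roll": 0,"jaw": 0.99},
    {"dx": -0.018,"dy": 0.053,"dz": 0.0,"roll": 0,"jaw": 0.99},
    {"dx": 0,"dy": 0,"dz": 0,"roll": 0,"jaw": 0.99},
    {"dx": 0,"dy": 0,"dz": 0,"roll": 0,"jaw": 0.99},
    {"dx": 0,"dy": 0,"dz": 0,"roll": 0,"jaw": 0.99},
    {"dx": 0,"dy": 0,"dz": 0,"roll": 0,"jaw": 0.99},
    {"dx": 0,"dy": 0,"dz": 0,"roll": 0,"jaw": 0.99},
    {"dx": 0,"dy": 0,"dz": 0,"roll": 0,"jaw": 0.99},
    {"dx": 0,"dy": 0,"dz": 0,"roll": 0,"jaw": 0.99},
  ],
  newtons=25,
)

```text
t: 37.35
eef_pos: [0.4481, 0.3618, 0.1271]
ee_rot: [3.142, -0.0, 3.069]
force: [-0.0, -0.2, 0.4]
width: 0.087
gripper_force: 0.0
```

```bash
python3 rd.py
python3 - <<'E'
from rd import *
rounds("top",.06,.076,(.5,.68,-.14,.08));rounds("scene",.06,.076,(.5,.68,-.14,.08))
E
```

```text
wrist [446.6 362.6] [38.1 39.1] z 0.0281
wrist [415.3 279.8] [38.5 39.9] z 0.0281
top [413.8 279.7] [37.  38.2] z 0.0274
scene [452.8 362. ] [38.9 39.4] z 0.0281
scene [421.4 279.3] [36.9 42.5] z 0.0272
[0.4480572  0.36189414 0.1270647 ] [-3.14157344e+00 -1.83683565e-05  3.06908011e+00]
top [549.1  44.9] [36.6 37.8] z 0.0673
top [607.7  39.2] [37.2 37.7] z 0.0672
scene [615.6  38.8] [37.8 43.8] z 0.0677
scene [557.   44.5] [37.2 44.4] z 0.0676
```

servo_tool(
  moves=[
    {"dx": -0.0015,"dy": 0.0005,"dz": -0.045,"roll": 0,"jaw": 0.99},
    {"dx": 0,"dy": 0,"dz": -0.04,"roll": 0,"jaw": 0.99},
    {"dx": 0,"dy": 0,"dz": -0.018,"roll": 0,"jaw": 0.99},
    {"dx": 0,"dy": 0,"dz": -0.008,"roll": 0,"jaw": 0.99},
    {"dx": 0,"dy": 0,"dz": 0,"roll": 0,"jaw": 0.6},
    {"dx": 0,"dy": 0,"dz": 0,"roll": 0,"jaw": 0.3},
    {"dx": 0,"dy": 0,"dz": 0,"roll": 0,"jaw": 0.3},
    {"dx": 0,"dy": 0,"dz": 0,"roll": 0,"jaw": 0.3},
    {"dx": 0,"dy": 0,"dz": 0,"roll": 0,"jaw": 0.3},
    {"dx": 0,"dy": 0,"dz": 0,"roll": 0,"jaw": 0.3},
  ],
  newtons=25,
)

```text
t: 38.85
eef_pos: [0.4466, 0.3625, 0.0163]
ee_rot: [3.141, 0.0, 3.069]
force: [-0.6, 0.2, 2.1]
width: 0.0389
gripper_force: 25.0
```

servo_tool(
  moves=[
    {"dx": 0,"dy": 0,"dz": 0,"roll": 0,"jaw": 0.3},
    {"dx": 0,"dy": 0,"dz": 0.04,"roll": 0,"jaw": 0.3},
    {"dx": 0,"dy": 0,"dz": 0.05,"roll": 0,"jaw": 0.3},
    {"dx": 0.017,"dy": -0.05,"dz": 0,"roll": 0,"jaw": 0.3},
    {"dx": 0.017,"dy": -0.05,"dz": 0,"roll": 0,"jaw": 0.3},
    {"dx": 0.017,"dy": -0.05,"dz": 0,"roll": 0,"jaw": 0.3},
    {"dx": 0.017,"dy": -0.05,"dz": 0,"roll": 0,"jaw": 0.3},
    {"dx": 0.017,"dy": -0.05,"dz": 0,"roll": 0,"jaw": 0.3},
    {"dx": 0.017,"dy": -0.05,"dz": 0,"roll": 0,"jaw": 0.3},
    {"dx": 0.017,"dy": -0.05,"dz": 0,"roll": 0,"jaw": 0.3},
  ],
  newtons=25,
)

```text
t: 40.1
eef_pos: [0.5658, 0.0107, 0.106]
ee_rot: [3.142, -0.0, 3.069]
force: [0.9, 0.7, -0.4]
width: 0.0387
gripper_force: 25.0
```

servo_tool(
  moves=[
    {"dx": 0.017,"dy": -0.05,"dz": 0,"roll": 0,"jaw": 0.3},
    {"dx": 0.017,"dy": -0.05,"dz": 0,"roll": 0,"jaw": 0.3},
    {"dx": 0.001,"dy": -0.014,"dz": 0,"roll": 0,"jaw": 0.3},
    {"dx": 0,"dy": 0,"dz": 0,"roll": 0,"jaw": 0.3},
    {"dx": 0,"dy": 0,"dz": 0,"roll": 0,"jaw": 0.3},
    {"dx": 0,"dy": 0,"dz": 0,"roll": 0,"jaw": 0.3},
    {"dx": 0,"dy": 0,"dz": 0,"roll": 0,"jaw": 0.3},
    {"dx": 0,"dy": 0,"dz": 0,"roll": 0,"jaw": 0.3},
    {"dx": 0,"dy": 0,"dz": 0,"roll": 0,"jaw": 0.3},
    {"dx": 0,"dy": 0,"dz": 0,"roll": 0,"jaw": 0.3},
  ],
  newtons=25,
)

```text
t: 41.35
eef_pos: [0.6006, -0.1016, 0.1061]
ee_rot: [-3.142, 0.0, 3.069]
force: [-0.0, -0.2, 0.1]
width: 0.039
gripper_force: 25.0
```

```bash
python3 tr.py|tail -4; python3 -c "
from rd import *
rounds('top',.06,.076,(.5,.68,-.14,.08))"
```

```text
[ 0.60056948 -0.10166455  0.1060504 ] 0.03920277697884953 24.999852972105145
held 5922 [[-18.8 -18.7  -8.3]
 [ -8.9   0.6  11.4]
 [  3.3  18.4  13.1]]
top [547.6  39.3] [25.6 36.6] z 0.0674
```

servo_tool(
  moves=[
    {"dx": 0,"dy": 0,"dz": -0.02,"roll": 0,"jaw": 0.3},
    {"dx": 0,"dy": 0,"dz": -0.014,"roll": 0,"jaw": 0.3},
    {"dx": 0,"dy": 0,"dz": -0.005,"roll": 0,"jaw": 0.3},
    {"dx": 0,"dy": 0,"dz": -0.003,"roll": 0,"jaw": 0.3},
    {"dx": 0,"dy": 0,"dz": -0.003,"roll": 0,"jaw": 0.3},
    {"dx": 0,"dy": 0,"dz": -0.002,"roll": 0,"jaw": 0.3},
    {"dx": 0,"dy": 0,"dz": -0.001,"roll": 0,"jaw": 0.3},
    {"dx": 0,"dy": 0,"dz": 0,"roll": 0,"jaw": 0.3},
    {"dx": 0,"dy": 0,"dz": 0,"roll": 0,"jaw": 0.3},
    {"dx": 0,"dy": 0,"dz": 0,"roll": 0,"jaw": 0.3},
  ],
  newtons=25,
)

```text
t: 42.85
eef_pos: [0.6006, -0.1016, 0.0582]
ee_rot: [3.142, 0.0, 3.069]
force: [0.7, 0.2, -0.8]
width: 0.0389
gripper_force: 25.0
```

Release and go to the last round at about (415.5, 279.8): dx −0.185, dy +0.3815.

servo_tool(
  moves=[
    {"dx": 0,"dy": 0,"dz": -0.001,"roll": 0,"jaw": 0.3},
    {"dx": 0,"dy": 0,"dz": 0,"roll": 0,"jaw": 0.6},
    {"dx": 0,"dy": 0,"dz": 0,"roll": 0,"jaw": 0.7},
    {"dx": 0,"dy": 0,"dz": 0,"roll": 0,"jaw": 0.7},
    {"dx": 0,"dy": 0,"dz": 0,"roll": 0,"jaw": 0.7},
    {"dx": 0,"dy": 0,"dz": 0.03,"roll": 0,"jaw": 0.7},
    {"dx": 0,"dy": 0,"dz": 0.04,"roll": 0,"jaw": 0.99},
    {"dx": -0.02,"dy": 0.045,"dz": 0.0,"roll": 0,"jaw": 0.99},
    {"dx": -0.02,"dy": 0.045,"dz": 0,"roll": 0,"jaw": 0.99},
    {"dx": -0.02,"dy": 0.045,"dz": 0,"roll": 0,"jaw": 0.99},
  ],
  newtons=25,
)

```text
t: 44.1
eef_pos: [0.5399, 0.0345, 0.1273]
ee_rot: [3.141, 0.001, 3.068]
force: [0.3, 0.9, -0.1]
width: 0.0862
gripper_force: 0.0
```

servo_tool(
  moves=[
    {"dx": -0.02,"dy": 0.045,"dz": 0.0,"roll": 0,"jaw": 0.99},
    {"dx": -0.02,"dy": 0.045,"dz": 0,"roll": 0,"jaw": 0.99},
    {"dx": -0.02,"dy": 0.045,"dz": 0.0,"roll": 0,"jaw": 0.99},
    {"dx": -0.02,"dy": 0.045,"dz": 0,"roll": 0,"jaw": 0.99},
    {"dx": -0.02,"dy": 0.045,"dz": 0,"roll": 0,"jaw": 0.99},
    {"dx": -0.025,"dy": 0.021,"dz": 0,"roll": 0,"jaw": 0.99},
    {"dx": 0,"dy": 0,"dz": 0,"roll": 0,"jaw": 0.99},
    {"dx": 0,"dy": 0,"dz": 0,"roll": 0,"jaw": 0.99},
    {"dx": 0,"dy": 0,"dz": 0,"roll": 0,"jaw": 0.99},
    {"dx": 0,"dy": 0,"dz": 0,"roll": 0,"jaw": 0.99},
  ],
  newtons=25,
)

```text
t: 45.35
eef_pos: [0.4161, 0.2788, 0.127]
ee_rot: [-3.142, 0.0, 3.068]
force: [0.3, 0.9, 0.3]
width: 0.087
gripper_force: 0.0
```

```bash
python3 rd.py
python3 - <<'E'
from rd import *
rounds("top",.06,.076,(.5,.68,-.14,.08));rounds("scene",.06,.076,(.5,.68,-.14,.08))
E
```

```text
wrist [414.9 278.7] [38.1 39.1] z 0.0281
scene [421.8 278.7] [38.7 40.2] z 0.0274
[0.41586412 0.27903655 0.12703102] [-3.14157769e+00  1.12036729e-05  3.06819631e+00]
top [549.1  44.9] [36.6 37.8] z 0.067
top [598.  -99.6] [37.5 38.3] z 0.0669
top [607.7  39.2] [37.2 37.7] z 0.0671
scene [615.7  38.9] [37.6 44. ] z 0.0676
scene [557.1  44.4] [37.  44.6] z 0.0676
scene [606.2 -99.9] [37.5 44.2] z 0.0677
```

servo_tool(
  moves=[
    {"dx": -0.001,"dy": 0,"dz": -0.045,"roll": 0,"jaw": 0.99},
    {"dx": 0,"dy": 0,"dz": -0.04,"roll": 0,"jaw": 0.99},
    {"dx": 0,"dy": 0,"dz": -0.018,"roll": 0,"jaw": 0.99},
    {"dx": 0,"dy": 0,"dz": -0.008,"roll": 0,"jaw": 0.99},
    {"dx": 0,"dy": 0,"dz": 0,"roll": 0,"jaw": 0.6},
    {"dx": 0,"dy": 0,"dz": 0,"roll": 0,"jaw": 0.3},
    {"dx": 0,"dy": 0,"dz": 0,"roll": 0,"jaw": 0.3},
    {"dx": 0,"dy": 0,"dz": 0,"roll": 0,"jaw": 0.3},
    {"dx": 0,"dy": 0,"dz": 0,"roll": 0,"jaw": 0.3},
    {"dx": 0,"dy": 0,"dz": 0,"roll": 0,"jaw": 0.3},
  ],
  newtons=25,
)

```text
t: 46.85
eef_pos: [0.4146, 0.2795, 0.0163]
ee_rot: [3.141, 0.0, 3.069]
force: [-0.8, -0.3, 2.7]
width: 0.0388
gripper_force: 25.0
```

servo_tool(
  moves=[
    {"dx": 0,"dy": 0,"dz": 0,"roll": 0,"jaw": 0.3},
    {"dx": 0,"dy": 0,"dz": 0.04,"roll": 0,"jaw": 0.3},
    {"dx": 0,"dy": 0,"dz": 0.05,"roll": 0,"jaw": 0.3},
    {"dx": 0.016,"dy": -0.047,"dz": 0,"roll": 0,"jaw": 0.3},
    {"dx": 0.016,"dy": -0.047,"dz": 0,"roll": 0,"jaw": 0.3},
    {"dx": 0.016,"dy": -0.047,"dz": 0,"roll": 0,"jaw": 0.3},
    {"dx": 0.016,"dy": -0.047,"dz": 0,"roll": 0,"jaw": 0.3},
    {"dx": 0.016,"dy": -0.047,"dz": 0,"roll": 0,"jaw": 0.3},
    {"dx": 0.016,"dy": -0.047,"dz": 0,"roll": 0,"jaw": 0.3},
    {"dx": 0.016,"dy": -0.047,"dz": 0,"roll": 0,"jaw": 0.3},
  ],
  newtons=25,
)

```text
t: 48.1
eef_pos: [0.5268, -0.0512, 0.1059]
ee_rot: [3.142, -0.0, 3.069]
force: [0.2, 0.2, -0.6]
width: 0.0388
gripper_force: 25.0
```

servo_tool(
  moves=[
    {"dx": 0.014,"dy": -0.047,"dz": 0,"roll": 0,"jaw": 0.3},
    {"dx": 0,"dy": 0,"dz": 0,"roll": 0,"jaw": 0.3},
    {"dx": 0,"dy": 0,"dz": 0,"roll": 0,"jaw": 0.3},
    {"dx": 0,"dy": 0,"dz": 0,"roll": 0,"jaw": 0.3},
    {"dx": 0,"dy": 0,"dz": 0,"roll": 0,"jaw": 0.3},
    {"dx": 0,"dy": 0,"dz": 0,"roll": 0,"jaw": 0.3},
    {"dx": 0,"dy": 0,"dz": 0,"roll": 0,"jaw": 0.3},
    {"dx": 0,"dy": 0,"dz": 0,"roll": 0,"jaw": 0.3},
    {"dx": 0,"dy": 0,"dz": 0,"roll": 0,"jaw": 0.3},
    {"dx": 0,"dy": 0,"dz": 0,"roll": 0,"jaw": 0.3},
  ],
  newtons=25,
)

```text
t: 49.35
eef_pos: [0.5405, -0.0967, 0.106]
ee_rot: [-3.142, -0.0, 3.069]
force: [-0.2, -0.1, -0.4]
width: 0.0388
gripper_force: 25.0
```

```bash
python3 tr.py|tail -4
```

```text
[ 0.5405357  -0.09665402  0.10602983] 0.038829668222546534 24.99980485998094
held 5860 [[-18.5 -18.8  -8.2]
 [ -8.8   0.6  11.4]
 [  3.2  18.4  13.2]]
```

servo_tool(
  moves=[
    {"dx": 0,"dy": -0.0005,"dz": -0.02,"roll": 0,"jaw": 0.3},
    {"dx": 0,"dy": 0,"dz": -0.014,"roll": 0,"jaw": 0.3},
    {"dx": 0,"dy": 0,"dz": -0.005,"roll": 0,"jaw": 0.3},
    {"dx": 0,"dy": 0,"dz": -0.003,"roll": 0,"jaw": 0.3},
    {"dx": 0,"dy": 0,"dz": -0.003,"roll": 0,"jaw": 0.3},
    {"dx": 0,"dy": 0,"dz": -0.002,"roll": 0,"jaw": 0.3},
    {"dx": 0,"dy": 0,"dz": -0.001,"roll": 0,"jaw": 0.3},
    {"dx": 0,"dy": 0,"dz": 0,"roll": 0,"jaw": 0.3},
    {"dx": 0,"dy": 0,"dz": 0,"roll": 0,"jaw": 0.3},
    {"dx": 0,"dy": 0,"dz": 0,"roll": 0,"jaw": 0.3},
  ],
  newtons=25,
)

```text
t: 50.8
eef_pos: [0.5406, -0.0971, 0.0582]
ee_rot: [3.142, 0.0, 3.069]
force: [-0.5, 0.0, -1.2]
width: 0.0389
gripper_force: 25.0
```

servo_tool(
  moves=[
    {"dx": 0,"dy": 0,"dz": -0.001,"roll": 0,"jaw": 0.3},
    {"dx": 0,"dy": 0,"dz": 0,"roll": 0,"jaw": 0.6},
    {"dx": 0,"dy": 0,"dz": 0,"roll": 0,"jaw": 0.7},
    {"dx": 0,"dy": 0,"dz": 0,"roll": 0,"jaw": 0.7},
    {"dx": 0,"dy": 0,"dz": 0,"roll": 0,"jaw": 0.7},
    {"dx": 0,"dy": 0,"dz": 0.03,"roll": 0,"jaw": 0.7},
    {"dx": 0,"dy": 0,"dz": 0.04,"roll": 0,"jaw": 0.99},
    {"dx": -0.03,"dy": 0.025,"dz": 0.0,"roll": 0,"jaw": 0.9},
    {"dx": -0.03,"dy": 0.025,"dz": 0,"roll": 0,"jaw": 0.7},
    {"dx": -0.04,"dy": 0.025,"dz": 0,"roll": 0,"jaw": 0.6},
  ],
  newtons=25,
)

```text
t: 52.05
eef_pos: [0.4401, -0.0215, 0.1271]
ee_rot: [3.141, 0.001, 3.068]
force: [-0.1, 0.8, 1.2]
width: 0.0645
gripper_force: 0.0
```

```bash
python3 - <<'E'
from rd import *
rounds("scene",.06,.076,(.5,.68,-.14,.08))
f=np.load("top6.npz");im,D=f["im"],f["D"];c=calibration("top");P=cloud(c,D)
def edges(lo,hi,z,rows):
    L=[];R=[]
    for v in rows:
        u=np.where((P[v,:,2]>lo)&(P[v,:,2]<hi)&(P[v,:,1]>-.24)&(P[v,:,1]<.16))[0]
        L.append((u.min(),v));R.append((u.max(),v))
    l,r=cast(c,L,z)*1000,cast(c,R,z)*1000
    return np.median(l,0)[:2],np.median(r,0)[:2],(np.median(l,0)+np.median(r,0))[:2]/2, np.linalg.norm(np.median(l,0)-np.median(r,0))
for a in [(.03,.07,.04,range(190,235,2)),(.09,.125,.102,range(120,148,2)),(.14,.16,.15,range(40,90,4))]: print([np.round(x,1) for x in edges(*a)])
print(get_state()["eef_pos"])
E
python3 tr.py >/dev/null
python3 - <<'E'
import cv2;cv2.imwrite("pics/tw2.png",cv2.imread("pics/tw.png"))
E
```

```text
scene [615.6  38.9] [38.  43.6] z 0.0678
scene [557.   44.3] [37.7 43.9] z 0.0679
scene [606.2 -99.8] [37.3 44.4] z 0.0677
scene [546.9 -95.3] [37.8 45. ] z 0.0675
[array([569.9,  99.7]), array([ 576.4, -158.1]), array([573.2, -29.2]), np.float64(257.9)]
[array([720.9, 129.7]), array([ 729.3, -208.5]), array([725.1, -39.4]), np.float64(338.3)]
[array([843.9, 121.6]), array([ 852.2, -216.7]), array([848. , -47.6]), np.float64(338.5)]
[ 0.43486307 -0.0208867   0.12660837]
```

View pics/tw2.png

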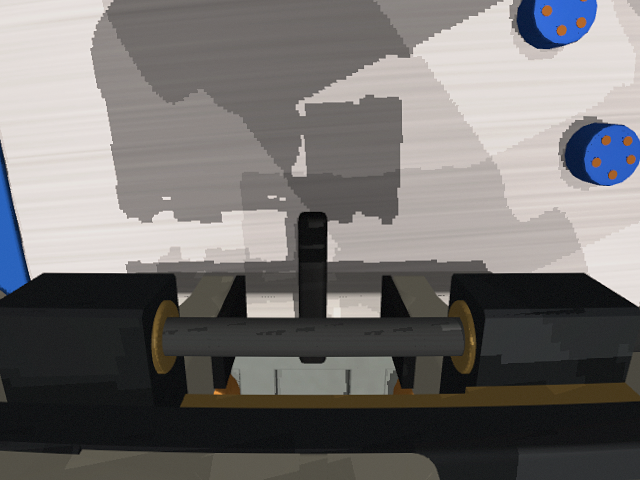

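servo_tool(
  moves=[
    {"dx": 0,"dy": 0.001,"dz": -0.03,"roll": 0,"jaw": 0.6},
    {"dx": 0,"dy": 0,"dz": -0.03,"roll": 0,"jaw": 0.6},
    {"dx": 0,"dy": 0,"dz": -0.012,"roll": 0,"jaw": 0.6},
    {"dx": 0,"dy": 0,"dz": -0.006,"roll": 0,"jaw": 0.6},
    {"dx": 0,"dy": 0,"dz": 0,"roll": 0,"jaw": 0.4},
    {"dx": 0,"dy": 0,"dz": 0,"roll": 0,"jaw": 0.3},
    {"dx": 0,"dy": 0,"dz": 0,"roll": 0,"jaw": 0.2},
    {"dx": 0,"dy": 0,"dz": 0,"roll": 0,"jaw": 0.1},
    {"dx": 0,"dy": 0,"dz": 0,"roll": 0,"jaw": 0.1},
    {"dx": 0,"dy": 0,"dz": 0,"roll": 0,"jaw": 0.1},
  ],
  newtons=15,
)

```text
t: 53.55
eef_pos: [0.4407, -0.0211, 0.0494]
ee_rot: [3.141, 0.0, 3.069]
force: [-2.0, -0.4, 5.6]
width: 0.016
gripper_force: 15.0
```

servo_tool(
  moves=[
    {"dx": 0,"dy": 0,"dz": 0,"roll": 0,"jaw": 0.1},
    {"dx": 0,"dy": 0,"dz": 0,"roll": 0,"jaw": 0.1},
    {"dx": 0,"dy": 0,"dz": 0,"roll": 0,"jaw": 0.1},
    {"dx": 0.005,"dy": -0.0003,"dz": 0,"roll": 0,"jaw": 0.1},
    {"dx": 0.005,"dy": -0.0003,"dz": 0,"roll": 0,"jaw": 0.1},
    {"dx": 0.005,"dy": -0.0003,"dz": 0,"roll": 0,"jaw": 0.1},
    {"dx": 0.005,"dy": -0.0004,"dz": 0,"roll": 0,"jaw": 0.1},
    {"dx": 0,"dy": 0,"dz": 0,"roll": 0,"jaw": 0.1},
    {"dx": 0,"dy": 0,"dz": 0,"roll": 0,"jaw": 0.1},
    {"dx": 0,"dy": 0,"dz": 0,"roll": 0,"jaw": 0.1},
  ],
  newtons=15,
)

```text
t: 54.8
eef_pos: [0.4587, -0.0231, 0.0488]
ee_rot: [-3.14, -0.003, 3.069]
force: [-5.6, -0.4, 6.6]
width: 0.016
gripper_force: 15.0
```

Run:
```python
from rd import *
rounds("scene",.06,.076,(.5,.72,-.14,.08))
```

```text
scene [633.1  37.3] [38.  43.4] z 0.0684
scene [574.8  43.3] [38.  43.6] z 0.0679
scene [ 623.6 -101.7] [38.1 44. ] z 0.0685
scene [564.5 -96.7] [37.4 44.8] z 0.0678
```

servo_tool(
  moves=[
    {"dx": 0.01,"dy": -0.0007,"dz": 0.0005,"roll": 0.2,"jaw": 0.1},
    {"dx": 0.01,"dy": -0.0006,"dz": 0,"roll": 0,"jaw": 0.1},
    {"dx": 0.01,"dy": -0.0007,"dz": 0,"roll": 0,"jaw": 0.1},
    {"dx": 0.01,"dy": -0.0006,"dz": 0,"roll": 0,"jaw": 0.1},
    {"dx": 0.01,"dy": -0.0007,"dz": 0,"roll": 0,"jaw": 0.1},
    {"dx": 0.01,"dy": -0.0006,"dz": 0,"roll": 0,"jaw": 0.1},
    {"dx": 0.01,"dy": -0.0007,"dz": 0,"roll": 0,"jaw": 0.1},
    {"dx": 0.01,"dy": -0.0006,"dz": 0,"roll": 0,"jaw": 0.1},
    {"dx": 0,"dy": 0,"dz": 0,"roll": 0,"jaw": 0.1},
    {"dx": 0,"dy": 0,"dz": 0,"roll": 0,"jaw": 0.1},
  ],
  newtons=20,
)

```text
t: 56.1
eef_pos: [0.5398, -0.0281, 0.0493]
ee_rot: [-3.141, -0.001, 3.072]
force: [-1.4, -2.9, 2.9]
width: 0.0158
gripper_force: 20.0
```

Run:
```python
from rd import *
rounds("scene",.06,.076,(.5,.8,-.16,.08))
c=calibration("top");im,D=grab_frame("top");print(get_state()["eef_pos"],get_state()["force"])
s,_=grab_frame("scene")
save("p8",np.hstack([cv2.resize(im[100:300,250:430],(400,444)),cv2.resize(s[200:380,180:400],(400,444))]))
```

```text
scene [653.8  38.9] [36.1 41.4] z 0.068
scene [ 643.9 -101.1] [35.5 42.3] z 0.0679
[ 0.53990811 -0.02798389  0.04936768] [-1.61270512 -2.94833214  1.40431496]
```

View pics/p8.png

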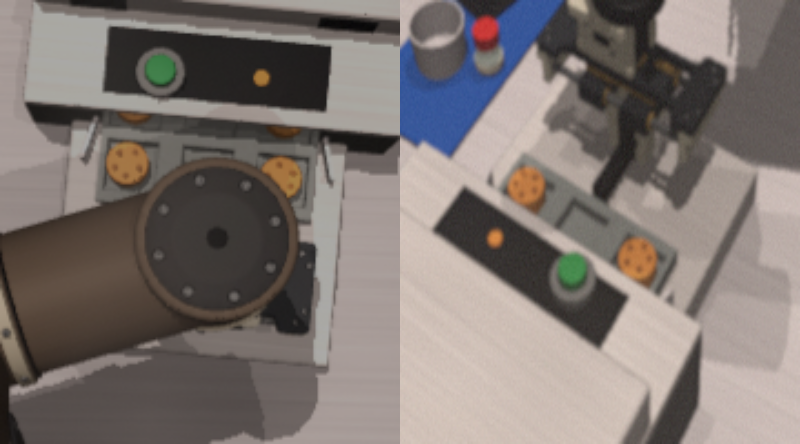

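servo_tool(
  moves=[
    {"dx": 0.01,"dy": -0.0008,"dz": 0,"roll": 0,"jaw": 0.1},
    {"dx": 0.01,"dy": -0.0008,"dz": 0,"roll": 0,"jaw": 0.1},
    {"dx": 0.01,"dy": -0.0007,"dz": 0,"roll": 0,"jaw": 0.1},
    {"dx": 0.01,"dy": -0.0007,"dz": 0,"roll": 0,"jaw": 0.1},
    {"dx": 0.01,"dy": -0.0007,"dz": 0,"roll": 0,"jaw": 0.1},
    {"dx": 0.01,"dy": -0.0007,"dz": 0,"roll": 0,"jaw": 0.1},
    {"dx": 0.01,"dy": -0.0007,"dz": 0,"roll": 0,"jaw": 0.1},
    {"dx": 0.008,"dy": -0.0006,"dz": 0,"roll": 0,"jaw": 0.1},
    {"dx": 0,"dy": 0,"dz": 0,"roll": 0,"jaw": 0.1},
    {"dx": 0,"dy": 0,"dz": 0,"roll": 0,"jaw": 0.1},
  ],
  newtons=20,
)

```text
t: 57.5
eef_pos: [0.6187, -0.0332, 0.0494]
ee_rot: [3.141, 0.0, 3.073]
force: [-0.9, -0.4, 0.0]
width: 0.0158
gripper_force: 20.0
```

servo_tool(
  moves=[
    {"dx": 0.003,"dy": -0.0002,"dz": 0,"roll": 0,"jaw": 0.1},
    {"dx": 0.003,"dy": -0.0002,"dz": 0,"roll": 0,"jaw": 0.1},
    {"dx": 0.002,"dy": -0.0001,"dz": 0,"roll": 0,"jaw": 0.1},
    {"dx": 0.002,"dy": -0.0001,"dz": 0,"roll": 0,"jaw": 0.1},
    {"dx": 0.001,"dy": -0.0001,"dz": 0,"roll": 0,"jaw": 0.1},
    {"dx": 0,"dy": 0,"dz": 0,"roll": 0,"jaw": 0.1},
    {"dx": 0,"dy": 0,"dz": 0,"roll": 0,"jaw": 0.1},
    {"dx": 0,"dy": 0,"dz": 0,"roll": 0,"jaw": 0.1},
    {"dx": 0,"dy": 0,"dz": 0,"roll": 0,"jaw": 0.1},
    {"dx": 0,"dy": 0,"dz": 0,"roll": 0,"jaw": 0.1},
  ],
  newtons=20,
)

```text
t: 58.75
eef_pos: [0.6284, -0.034, 0.0494]
ee_rot: [-3.142, -0.002, 3.072]
force: [-4.2, -0.5, 3.6]
width: 0.0158
gripper_force: 20.0
```

servo_tool(
  moves=[
    {"dx": 0.001,"dy": -0.0001,"dz": 0,"roll": 0,"jaw": 0.1},
    {"dx": 0.001,"dy": 0,"dz": 0,"roll": 0,"jaw": 0.1},
    {"dx": 0.001,"dy": -0.0001,"dz": 0,"roll": 0,"jaw": 0.1},
    {"dx": 0,"dy": 0,"dz": 0,"roll": 0,"jaw": 0.1},
    {"dx": 0,"dy": 0,"dz": 0,"roll": 0,"jaw": 0.1},
    {"dx": 0,"dy": 0,"dz": 0,"roll": 0,"jaw": 0.1},
    {"dx": 0,"dy": 0,"dz": 0,"roll": 0,"jaw": 0.1},
    {"dx": 0,"dy": 0,"dz": 0,"roll": 0,"jaw": 0.1},
    {"dx": 0,"dy": 0,"dz": 0,"roll": 0,"jaw": 0.1},
    {"dx": 0,"dy": 0,"dz": 0,"roll": 0,"jaw": 0.1},
  ],
  newtons=20,
)

```text
t: 60.0
eef_pos: [0.6314, -0.0342, 0.0494]
ee_rot: [-3.142, -0.002, 3.072]
force: [-5.6, 0.3, 3.6]
width: 0.0158
gripper_force: 20.0
```

servo_tool(
  moves=[
    {"dx": 0.001,"dy": -0.0001,"dz": 0,"roll": 0,"jaw": 0.1},
    {"dx": 0.001,"dy": 0,"dz": 0,"roll": 0,"jaw": 0.1},
    {"dx": 0.001,"dy": -0.0001,"dz": 0,"roll": 0,"jaw": 0.1},
    {"dx": 0.001,"dy": 0,"dz": 0,"roll": 0,"jaw": 0.1},
    {"dx": 0.001,"dy": -0.0001,"dz": 0,"roll": 0,"jaw": 0.1},
    {"dx": 0,"dy": 0,"dz": 0,"roll": 0,"jaw": 0.1},
    {"dx": 0,"dy": 0,"dz": 0,"roll": 0,"jaw": 0.1},
    {"dx": 0,"dy": 0,"dz": 0,"roll": 0,"jaw": 0.1},
    {"dx": 0,"dy": 0,"dz": 0,"roll": 0,"jaw": 0.1},
    {"dx": 0,"dy": 0,"dz": 0,"roll": 0,"jaw": 0.1},
  ],
  newtons=20,
)

```text
t: 61.25
eef_pos: [0.6319, -0.0346, 0.0492]
ee_rot: [-3.141, -0.01, 3.072]
force: [-20.3, 3.6, 16.6]
width: 0.0157
gripper_force: 20.0
```

servo_tool(
  moves=[
    {"dx": -0.0025,"dy": 0,"dz": 0,"roll": 0,"jaw": 0.1},
    {"dx": -0.001,"dy": 0,"dz": 0,"roll": 0,"jaw": 0.1},
    {"dx": 0,"dy": 0,"dz": 0,"roll": 0,"jaw": 0.3},
    {"dx": 0,"dy": 0,"dz": 0,"roll": 0,"jaw": 0.5},
    {"dx": 0,"dy": 0,"dz": 0,"roll": 0,"jaw": 0.5},
    {"dx": 0,"dy": 0,"dz": 0,"roll": 0,"jaw": 0.5},
    {"dx": 0,"dy": 0,"dz": 0.03,"roll": 0,"jaw": 0.5},
    {"dx": -0.02,"dy": 0,"dz": 0.05,"roll": 0,"jaw": 0.3},
    {"dx": -0.03,"dy": 0,"dz": 0.05,"roll": 0,"jaw": 0},
    {"dx": -0.03,"dy": 0,"dz": 0.03,"roll": 0,"jaw": 0},
  ],
  newtons=20,
)

```text
t: 62.5
eef_pos: [0.5542, -0.0345, 0.2122]
ee_rot: [3.141, 0.003, 3.073]
force: [0.4, -0.1, -0.5]
width: 0.0195
gripper_force: 0.0
```

```bash
python3 - <<'E'
from h import *
for n in("top","scene"):
    c=calibration(n);im,D=grab_frame(n);P=cloud(c,D)
    h=cv2.cvtColor(im,cv2.COLOR_RGB2HSV)
    m=(h[...,0]>40)&(h[...,0]<85)&(h[...,1]>80)&(abs(P[...,0]-.73)<.04)&(abs(P[...,1])<.05)
    print(n,m.sum(),np.median(P[m],0).round(4),np.percentile(P[m][:,2],[5,50,90]).round(4))
    k=np.argwhere(m)[:,::-1].astype(np.float32)
    if len(k): print(cast(c,[k.mean(0)],np.median(P[m][:,2])).round(4))
    d=np.hypot(P[...,0]-.728,P[...,1]-.011)
    for a in range(0,36,4):
        q=P[(d>=a/1e3)&(d<(a+4)/1e3)];print(a,len(q),np.median(q[:,2]).round(4) if len(q) else "",end="; ")
    print()
    # tray rear edge / rounds check
    if n=="scene":
        m=(abs(P[...,2]-.06)<.012)&(P[...,0]>.55)&(P[...,0]<.75)&(abs(P[...,1]+.04)<.02);print("handle x",np.percentile(P[m][:,0],[1,99]).round(3))
E
python3 - <<'E'
from h import *
s,_=grab_frame("scene");t,_=grab_frame("top")
save("p9",np.hstack([cv2.resize(s[200:380,180:400],(400,444)),cv2.resize(t[100:300,250:430],(400,444))]))
st=get_state();print(st["eef_pos"],st["force"])
E
```

```text
top 145 [0.7223 0.01   0.124 ] [0.1205 0.124  0.1268]
[[0.7225 0.0102 0.124 ]]
0 12 0.1257; 4 37 0.1246; 8 52 0.1233; 12 92 0.1177; 16 102 0.1142; 20 133 0.1058; 24 194 0.1028; 28 199 0.1019; 32 201 0.1018; 
scene 161 [0.7284 0.0103 0.1247] [0.1229 0.1247 0.1264]
[[0.7285 0.0104 0.1247]]
0 15 0.1253; 4 43 0.125; 8 103 0.124; 12 109 0.1164; 16 160 0.1134; 20 161 0.1046; 24 127 0.1032; 28 153 0.103; 32 178 0.1028; 
handle x [0.617 0.668]
[ 0.55417455 -0.03430573  0.21066467] [ 0.18402119 -0.22175839  0.25403897]
```

View pics/p9.png

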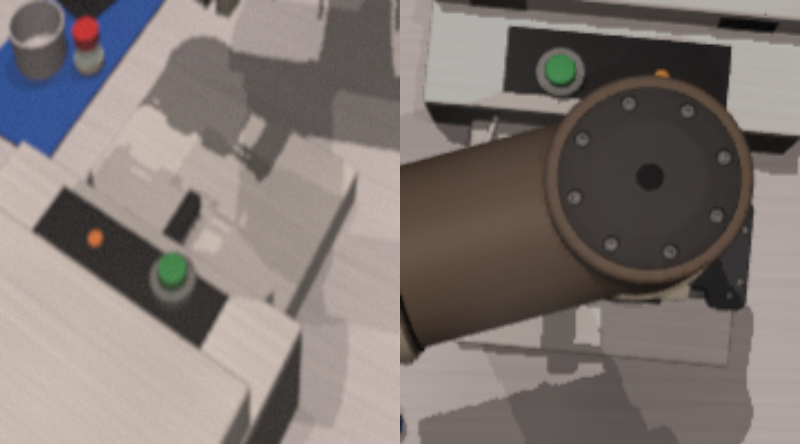

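servo_tool(
  moves=[
    {"dx": 0.043,"dy": 0.011,"dz": 0,"roll": 0,"jaw": 0},
    {"dx": 0.043,"dy": 0.011,"dz": 0,"roll": 0,"jaw": 0},
    {"dx": 0.043,"dy": 0.011,"dz": 0,"roll": 0,"jaw": 0},
    {"dx": 0.0425,"dy": 0.0115,"dz": 0,"roll": 0,"jaw": 0},
    {"dx": 0,"dy": 0,"dz": -0.03,"roll": 0,"jaw": 0},
    {"dx": 0,"dy": 0,"dz": -0.03,"roll": 0,"jaw": 0},
    {"dx": 0,"dy": 0,"dz": -0.015,"roll": 0,"jaw": 0},
    {"dx": 0,"dy": 0,"dz": 0,"roll": 0,"jaw": 0},
    {"dx": 0,"dy": 0,"dz": 0,"roll": 0,"jaw": 0},
    {"dx": 0,"dy": 0,"dz": 0,"roll": 0,"jaw": 0},
  ],
  newtons=20,
)

```text
t: 63.95
eef_pos: [0.7263, 0.0101, 0.1362]
ee_rot: [3.141, 0.002, 3.073]
force: [0.0, 0.5, 0.2]
width: 0.0003
gripper_force: 0.0
```

servo_tool(
  moves=[
    {"dx": 0,"dy": 0,"dz": -0.006,"roll": 0,"jaw": 0},
    {"dx": 0,"dy": 0,"dz": -0.004,"roll": 0,"jaw": 0},
    {"dx": 0,"dy": 0,"dz": -0.003,"roll": 0,"jaw": 0},
    {"dx": 0,"dy": 0,"dz": -0.002,"roll": 0,"jaw": 0},
    {"dx": 0,"dy": 0,"dz": -0.001,"roll": 0,"jaw": 0},
    {"dx": 0,"dy": 0,"dz": -0.001,"roll": 0,"jaw": 0},
    {"dx": 0,"dy": 0,"dz": -0.001,"roll": 0,"jaw": 0},
    {"dx": 0,"dy": 0,"dz": 0,"roll": 0,"jaw": 0},
    {"dx": 0,"dy": 0,"dz": 0,"roll": 0,"jaw": 0},
    {"dx": 0,"dy": 0,"dz": 0,"roll": 0,"jaw": 0},
  ],
  newtons=20,
)

```text
t: 65.2
eef_pos: [0.7256, 0.01, 0.1192]
ee_rot: [-3.142, 0.001, 3.073]
force: [-7.0, 1.0, 16.0]
width: 0.0005
gripper_force: 7.7
```

servo_tool(
  moves=[
    {"dx": 0,"dy": 0,"dz": 0.02,"roll": 0,"jaw": 0},
    {"dx": 0,"dy": 0,"dz": 0.03,"roll": 0,"jaw": 0},
    {"dx": 0,"dy": 0,"dz": 0.04,"roll": 0,"jaw": 0},
    {"dx": -0.03,"dy": 0.04,"dz": 0,"roll": 0,"jaw": 0},
    {"dx": -0.03,"dy": 0.04,"dz": 0,"roll": 0,"jaw": 0},
    {"dx": -0.03,"dy": 0.04,"dz": 0,"roll": 0,"jaw": 0},
    {"dx": -0.03,"dy": 0.04,"dz": 0,"roll": 0,"jaw": 0},
    {"dx": -0.03,"dy": 0.04,"dz": 0,"roll": 0,"jaw": 0},
    {"dx": 0,"dy": 0,"dz": 0,"roll": 0,"jaw": 0},
    {"dx": 0,"dy": 0,"dz": 0,"roll": 0,"jaw": 0},
  ],
  newtons=20,
)

```text
t: 66.45
eef_pos: [0.5756, 0.2101, 0.2065]
ee_rot: [-3.142, 0.0, 3.073]
force: [-0.5, -0.9, -0.3]
width: 0.0003
gripper_force: 0.0
```

```bash
python3 potw.py
python3 - <<'E'
from h import *
t,D=grab_frame("top");s,_=grab_frame("scene");save("f10",np.hstack([cv2.resize(t,(420,315)),cv2.resize(s,(380,315))]))
c=calibration("top");P=cloud(c,D);m=(t.max(2)<60)&(P[...,2]>.05)&(P[...,2]<.08)&(P[...,0]<.69)&(P[...,0]>.5)&(abs(P[...,1]+.03)<.04)
print("handle",m.sum(),cv2.minAreaRect((P[m][:,:2]*1000).astype(np.float32)) if m.sum()>5 else "")
E
```

```text
scene 728 [ 0.5117 -0.3248] 0.0015
wrist few 0
[0.57562329 0.21010046 0.2065345 ] 0.00023220918686042718 0.0
handle 277 ((649.5616455078125, -34.38435363769531), (15.728702545166016, 79.42509460449219), 86.0902328491211)
```

View pics/f10.png

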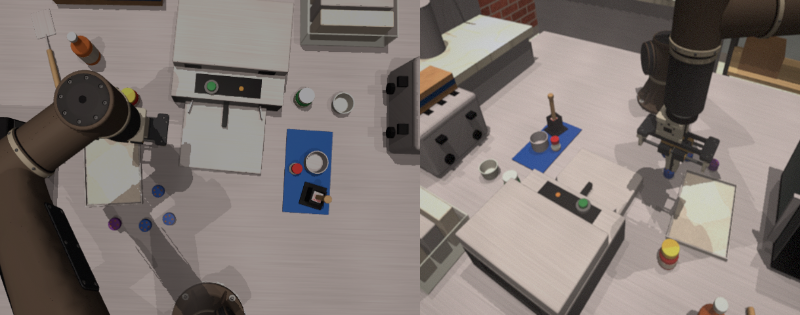

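```bash
python3 -c "
from station import *
print(job_done())"
```

```text
the job is handed in; nothing more can be done
None
```

The job is handed in, but no verdict was returned: both oil dabs are done, the brush is back in its stand, all four rounds lie in pockets, the tray was pushed to the back stop, and the start button was pressed all the way down; the pot was knocked about 3 cm during the run but is upright.

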